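Hang the saddle and start the bar's locking screw

ROBOT

A 6-joint arm with a two-finger parallel gripper is mounted at the origin on the work surface. World frame = base frame: x ahead of the robot, y to its left, z up, the work surface at z = 0. Lengths are in m, angles in rad, forces in N, time in s.
With the tool pointing down it reaches from about 0.35 to 0.775 m from the base axis. Payload 5.5 kg.
Tool frame: the origin (TCP) lies midway between the tips of the shut fingers; the grasp point (between the pads) lies 19 mm behind it; x points along the fingers, y is the direction in which the jaws open and shut, and the axes are right-handed (so a half turn about x gives the same grasp; the last joint's range is limited). The gripper opens to 85 mm and grips with 20 to 120 N. Pads are 22 mm wide; open, the fingers measure 114 mm over their backs; the gripper's body (76 mm by 85 mm) begins 54 mm behind the grasp point. The pads swing forward as they close: fully open they stand 13 mm farther back than shut.
Start: joints at [-1.471, 0.313, 0.046, 1.304, 0, 1.431], TCP at [0.137, -0.559, 0.231] pointing down, gripper open.
Joint ranges: [-2.76, 2.76], [-0.86, 1.69], [-1.03, 1.26], [-2.2, 2.34], [-1.47, 1.5], [-3.14, 3.14]. Speed limits (rad/s): [2.57, 2.57, 3.14, 3.14, 3.14, 3.14].

INTERFACE

Orientations are given as a unit quaternion [w, x, y, z].
In Python, from workcell import env, optics, order, models gives the robot as it stands. The module is installed in compiled form; this text tells all that it offers.
- The arm moves only by the tool servo_tool, never from a script. Its argument "moves" is a list of rows, each a list of 5 numbers: the shift along the tool's x, y, z in cm, then the turn about the tool's x in rad, then the closure, from -1 (fully open) to 1 (shut). A call has exactly 10 rows; each row shifts and turns the commanded pose from where the row before left it, along the tool's axes as they then stand; what a row does not reach is not made up. A row lasts 1/8 s, in which the tool goes at most 62.5 mm and 10.7 degrees, less where a joint would pass 70% of its speed; a pose out of reach is approached as far as the arm can. A call is refused whole if a number of a shift passes 6.25 or a number of a turn 0.188, either way. A call with a gripper value outside its range is refused whole. The fingers move at their own pace and stop on an object; "grip_force" is the grip in N (left out, the last holds). Time passes only in rows, so rows that do not move let the fingers close, or fill a call up. It gives the time, the measured TCP pose, the force and the opening at its end, in the units of the state.
- env.get_state(): the state, without advancing time (a new reading comes with each control period).
- optics.read_camera(name): name is "scene" or "top"; returns a dict with "pixels" (420x560x3 uint8, blue, green, red), "vertical_fov" (degrees; the focal length in pixels is half the picture's height over the tangent of half this angle, whatever the lens; pixels are square), "cx", "cy" (the principal point, pixels), "k1" (the pictures are not rectified: a ray, as slopes to the right and down, at radius r is drawn at 1 + k1 r^2 times it, then the intrinsics apply), "extrinsics" (4x4, takes a point from world to camera coordinates). Camera axes: x right, y up, looking along -z (the intrinsics and any distortion apply to the point x, -y, -z); pixel columns grow to the right and rows downward; lengths in m; the calibration is good to about 2 mm. A picture is of the moment at which its call begins. There is no depth.
- order.hand_in(): hands the job in, once; it reports no verdict.
Trained networks look in a picture, given as the dict that the camera call returned (one of the last four; its "shot" number tells which), for a name from the list of things; names that differ only in an ending like _2 or _b are one class to them, and where a whole thing is asked for, a point or a joint stands for the part that bears it (a point fixed in the world has none). Each returns a list of dicts, best first, with "conf" (0 to 1); they miss things now and then, are a little off and sometimes report something else, mostly with a low value. They report only what shows in the picture. A call takes as long as a camera call. They do not tell look-alikes from the thing itself.
- models.outline_of(name, picture): "pixels" (420x560 bool, what is visible of it) and "location" ([column, row] in pixels, amid what is visible of it).
- models.pinpoint(name, picture): "location" ([column, row] in pixels: a listed point, or the origin of a listed thing).
The state is a dict: "clock": time; "joint_pos": joint angles; "qvel": joint speeds; "tau": joint torques, N m; "tcp_pos": TCP position; "orientation": TCP orientation; "wrist_force": force on the tool from outside, world axes, zero at the start; "ft_torque": the same for the moment, N m; "finger_gap": finger opening in m.
Only numpy, scipy, OpenCV 4.12 (cv2) and the standard library are available. Lean on these libraries where they do the work, as an engineer would, in place of code of your own. Each camera call takes 0.05 s, during which the arm holds its last target.

TASK

Hang the loose bent-steel saddle, open side down, over the middle of the test fixture's horizontal bar and let go of it. Then start the bar's locking screw: turn its wing backward (anticlockwise seen from above) until you feel the screw drop into its thread, and from the drop turn it forward (clockwise) one full turn. Finish with the fingers gripping the wing, holding the screw started and not letting go; leave the saddle hanging and everything else on the bench where it stands.

Things in the scene. Friction and masses are not known exactly. Their poses are not given: they have to be found in the camera images.
- fixture: Fixed fixture: aluminium plate 90 x 250 x 12 mm (x, y, z), a square post (30 x 22 mm, 75 mm high) at y = -100 mm, a round steel boss (40 mm diameter, 80 mm high) at y = +100 mm, and between them along y a square steel bar 16 x 16 mm, its top 68 mm above the bench. Origin: underside centre of the plate, at bench level, below the bar's middle. The locking screw stands upright in the boss.
- saddle: The loose saddle, 0.15 kg: its underside centre (see point saddle_center).
- saddle_center (a point): Centre, half-way up, of the loose saddle: an inverted U of 4 mm bent steel, 34 mm over the legs (x), 50 mm long (y), 49 mm high (z), open below, 26 mm between the legs. It starts standing on its legs on the bench. Hung on the bar (its y along the bar, either way round) its top plate rests on the bar and this point is 47.5 mm above the bench.
- wing: Steel wing on top of the locking screw: an upright flat blade 40 mm long (x), 10 mm thick (y), 30 mm high; origin at its centre, at fixture x = 0, y = +100 mm, 117 mm above the bench when screw_height is 0; it shifts and turns with the screw. Below it a stem 11 mm thick (collar 20 mm) runs into the boss, whose top is at 80 mm.
- wing_center (a point): Centre of the wing's blade, with the wing's axes (x along the blade). A spring and its weight pull the screw down with about 3 N: a tight grip that does not follow can hold it up and keep it from dropping, so turn it with the fingers loosely about the blade, or ease the grip or push down lightly at the drop.
- screw_turn (a joint): Turn of the locking screw in rad, growing anticlockwise from above (backward); forward (clockwise, screwing in) lessens it. It counts whole turns. At 0 the blade lies along fixture x; zero has nothing to do with where the thread begins. It turns easily (about 0.01 N m) and stays where it is left.
- screw_height (a joint): Height of the locking screw (m, up positive). Right-hand thread, 6 mm a turn. It starts resting unstarted on its first thread, between 0 and -2.5 mm. Turned backward it climbs to about 0 and, less than half a turn from its start, drops to about -6 mm: the drop. Turned forward from there it goes under the thread and sinks 6 mm a turn, to about -12 mm after one turn.
- adapter: Bystander: small brass adapter, 24 mm wide, 30 mm high.
- attenuator: Bystander: upright aluminium cylinder, 32 mm diameter, 55 mm high.
- wrench: Bystander: small steel wrench, 130 mm long, lying flat.
- angle: Bystander: steel L-shaped angle piece 50 x 40 x 40 mm, one flange lying flat, one upright.
- mug: Bystander: white mug, 80 mm diameter, 95 mm high.
- diecast: Bystander: flat aluminium box 75 x 55 x 28 mm with a brass socket at each end.
- capjar: Bystander: clear jar with grey lid, 56 mm diameter, 70 mm high.
Mind the look-alikes: they are no part of the job. What is shaped like the saddle but green or purple is not meant.

How it is judged:
By the outcome, as a careful person would: the job done as asked, in the order asked, and still so for the second after the job is handed in, while the arm keeps its last pose, push and grip.
It also fails if it takes over 64 s, if anything falls off the work surface, if the arm or the gripper's body presses on something with over 40 N, if the wrist force passes 120 N, or if a joint passes its speed limit or range.

## Working session

There is one attempt and no reset: what is moved stays moved. The work goes in short steps, Python scripts to look and compute and a tool call to move; the robot and the scene stay as the last step left them, time stands still between calls to the robot, and variables do not carry over. Pictures are saved under pics/ and viewed, and the job is handed in when it is done.

Besides the shell and the picture viewer there is one more tool, called after "Request:" by a JSON object that holds its "api" and its "payload", one argument or row to a line. servo_tool: Moves the arm, as the interface text tells. Its arguments: {"type":"object","properties":{"moves":{"type":"array"},"grip_force":{"type":"number"}},"required":["moves"]}

```bash
mkdir -p pics
cat > h.py <<'E'
import numpy as np, cv2
from workcell import env, optics, order, models
def K(p):
    H,W=p["pixels"].shape[:2]; f=H/2/np.tan(np.radians(p["vertical_fov"])/2)
    return f,p["cx"],p["cy"],p["k1"]
def proj(p,X):
    X=np.atleast_2d(X); E=np.array(p["extrinsics"]); c=X@E[:3,:3].T+E[:3,3]
    s=np.stack([c[:,0]/-c[:,2],-c[:,1]/-c[:,2]],1); f,cx,cy,k=K(p)
    s=s*(1+k*(s**2).sum(1,keepdims=True)); return s*f+[cx,cy]
def ray(p,uv):
    f,cx,cy,k=K(p); d=(np.array(uv,float)-[cx,cy])/f; s=d.copy()
    for _ in range(30): s=d/(1+k*(s@s))
    E=np.array(p["extrinsics"]); R=E[:3,:3]
    o=-R.T@E[:3,3]; v=R.T@np.array([s[0],-s[1],-1]); return o,v/np.linalg.norm(v)
def atz(p,uv,z):
    o,v=ray(p,uv); return o+v*(z-o[2])/v[2]
def tri(rs):
    A=np.zeros((3,3));b=np.zeros(3)
    for o,v in rs:
        P=np.eye(3)-np.outer(v,v);A+=P;b+=P@o
    return np.linalg.solve(A,b)
E
cat > a.py <<'E'
from h import *
P={n:optics.read_camera(n) for n in("scene","top")}
for n,p in P.items():
    cv2.imwrite(f"pics/{n}0.png",p["pixels"]); print(n,p["vertical_fov"],p["cx"],p["cy"],p["k1"],np.round(p["extrinsics"],3).tolist())
for nm in ["fixture","saddle","saddle_center","wing_center","wing"]:
    for n,p in P.items():
        for d in models.pinpoint(nm,p)[:4]: print(nm,n,round(d["conf"],2),np.round(d["location"],1))
s=env.get_state();print({k:np.round(v,3) for k,v in s.items()})
E
python3 a.py
```

```text
scene 42.95065740149115 278.84732245099826 212.77145196687783 -0.013994943334658757 [[0.322, 0.947, -0.014, -0.217], [-0.681, 0.242, 0.691, 0.301], [0.658, -0.213, 0.723, -1.596], [0.0, 0.0, 0.0, 1.0]]
top 45.42782732802398 278.9755955619925 209.58056527317956 0.02470634348747065 [[-0.023, -1.0, 0.003, 0.048], [0.993, -0.022, 0.116, -0.573], [-0.116, 0.006, 0.993, -1.216], [0.0, 0.0, 0.0, 1.0]]
fixture scene 0.67 [280.6 248.8]
fixture scene 0.6 [344.2 292.7]
fixture scene 0.5 [159.7 257.7]
fixture top 0.87 [279.8 211.6]
fixture top 0.65 [239.7 196.4]
saddle scene 0.69 [159.9 254.9]
saddle scene 0.62 [169.8 223.3]
saddle scene 0.59 [139.4 293.2]
saddle scene 0.22 [205.  203.4]
saddle top 0.71 [387.9 236. ]
saddle top 0.63 [367.6 267.9]
saddle top 0.62 [405.1 205. ]
saddle_center scene 0.92 [139.2 284.1]
saddle_center scene 0.88 [157.2 248.6]
saddle_center scene 0.74 [169.2 214.9]
saddle_center top 0.71 [368.2 272.7]
saddle_center top 0.68 [387.1 230.7]
saddle_center top 0.61 [409.1 203.4]
wing_center scene 0.72 [324.2 209.4]
wing_center scene 0.71 [157.3 248.7]
wing_center top 0.46 [239.1 196.3]
wing scene 0.48 [324.3 207.8]
wing top 0.63 [238.2 194.6]
{'clock': np.float64(0.6), 'joint_pos': array([-1.471,  0.313,  0.046,  1.304, -0.   ,  1.431]), 'qvel': array([ 0.001, -0.002,  0.   , -0.   ,  0.001, -0.001]), 'tau': array([ -0.   , -48.015,  29.866,   0.   ,  -0.   ,  -0.   ]), 'tcp_pos': array([ 0.137, -0.559,  0.231]), 'orientation': array([-0.085, -0.702, -0.085,  0.702]), 'wrist_force': array([ 0.053, -0.31 ,  0.267]), 'ft_torque': array([ 0.018, -0.057,  0.028]), 'finger_gap': np.float64(0.085)}
```

View pics/scene0.png

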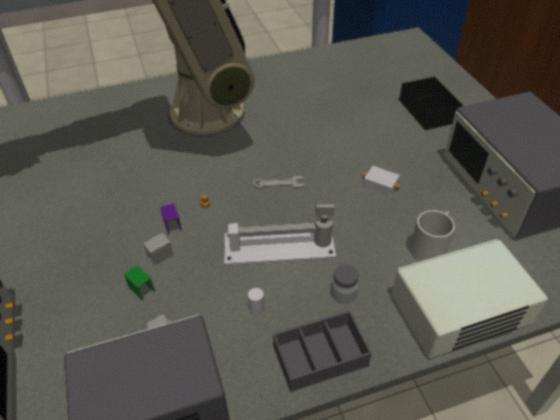

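View pics/top0.png

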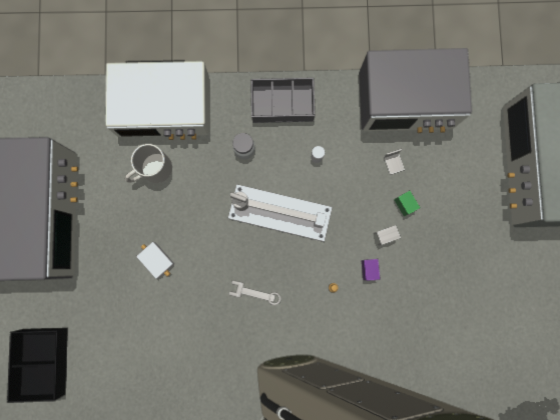

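Run:
```python
import cv2
a=cv2.imread('pics/top0.png');cv2.imwrite('pics/t1.png',cv2.resize(a[130:330,200:460],None,fx=3,fy=3,interpolation=cv2.INTER_CUBIC))
a=cv2.imread('pics/scene0.png');cv2.imwrite('pics/s1.png',cv2.resize(a[160:360,110:370],None,fx=3,fy=3,interpolation=cv2.INTER_CUBIC))
```

```text
(no output)
```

View pics/t1.png

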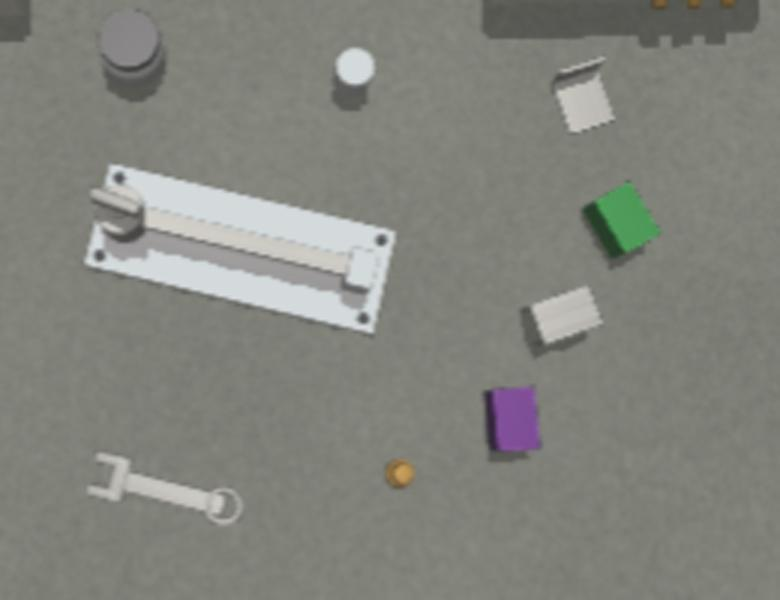

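View pics/s1.png

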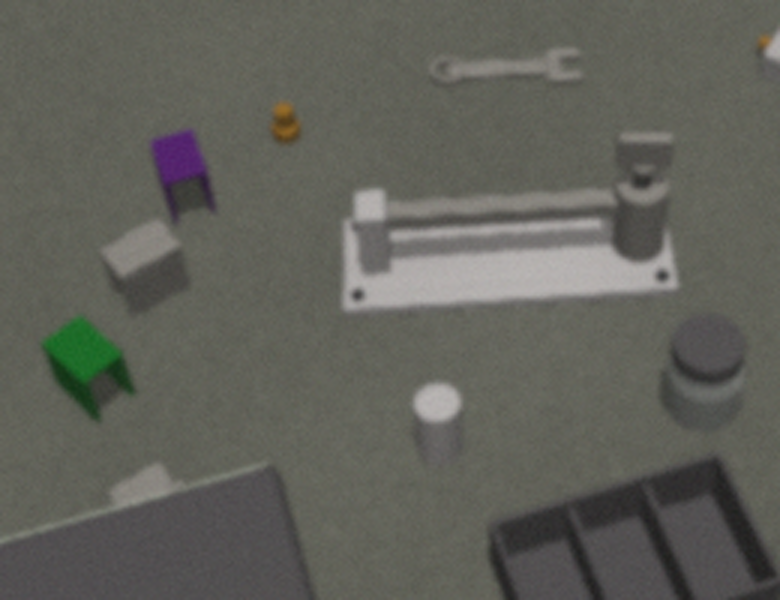

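```bash
cat > b.py <<'E'
from h import *
import pickle
P={n:optics.read_camera(n) for n in("scene","top")}
M={}
for nm in ["fixture","saddle","wing"]:
    for n,p in P.items():
        for i,d in enumerate(models.outline_of(nm,p)[:4]):
            m=d["pixels"]; print(nm,n,i,round(d["conf"],2),np.round(d["location"],1),m.sum()); M[nm,n,i]=np.array(m)
pickle.dump((P,M),open("d.pkl","wb"))
rows=[]
im={n:p["pixels"].copy() for n,p in P.items()}
cols={"fixture":(0,0,255),"saddle":(255,0,0),"wing":(0,255,255)}
for (nm,n,i),m in M.items():
    c,_=cv2.findContours(m.astype(np.uint8),cv2.RETR_EXTERNAL,cv2.CHAIN_APPROX_NONE)
    cv2.drawContours(im[n],c,-1,cols[nm],1)
A=cv2.resize(im["top"][130:330,200:460],None,fx=3,fy=3);B=cv2.resize(im["scene"][160:360,110:370],None,fx=3,fy=3)
cv2.imwrite("pics/m.png",cv2.resize(np.vstack([A,B]),None,fx=.5,fy=.5,interpolation=cv2.INTER_AREA))
E
python3 b.py
```

```text
fixture scene 0 0.81 [282.  243.6] 4471
fixture scene 1 0.63 [205.3 198.6] 109
fixture top 0 0.94 [277.  214.3] 3492
saddle scene 0 0.76 [158.3 245.9] 620
saddle scene 1 0.73 [166.6 211.2] 244
saddle scene 2 0.59 [139. 284.] 479
saddle top 0 0.72 [406.7 203.2] 355
saddle top 1 0.66 [368.7 267.5] 315
saddle top 2 0.53 [389.1 233.8] 267
wing scene 0 0.63 [323.2 207.3] 222
wing top 0 0.41 [236.5 194.4] 116
```

View pics/m.png

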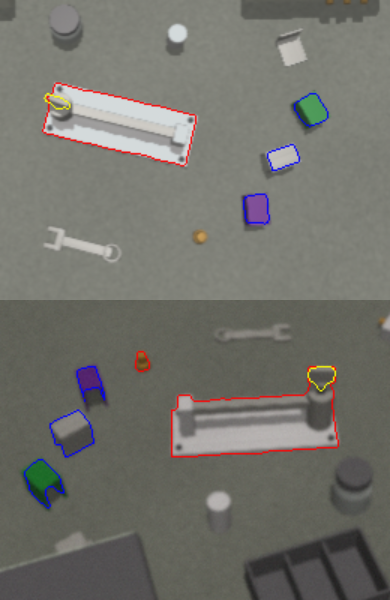

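```bash
cat > fit.py <<'E'
from h import *
import pickle
from scipy.optimize import minimize
def box(x0,x1,y0,y1,z0,z1): return np.array([[x,y,z] for x in(x0,x1) for y in(y0,y1) for z in(z0,z1)])
def cyl(x,y,r,z0,z1):
    a=np.linspace(0,2*np.pi,24,endpoint=False); return np.vstack([np.c_[x+r*np.cos(a),y+r*np.sin(a),0*a+z] for z in(z0,z1)])
def T(X,x,y,a): c,s=np.cos(a),np.sin(a); return X@np.array([[c,-s,0],[s,c,0],[0,0,1]]).T+[x,y,0]
FIX=[box(-.045,.045,-.125,.125,0,.012),box(-.015,.015,-.111,-.089,.012,.075),cyl(0,.1,.02,.012,.08),box(-.008,.008,-.1,.1,.052,.068)]
SAD=[box(-.017,.017,-.025,.025,.0,.049)]
S=4
def render(p,parts,pose,off=(0,0),ss=S):
    H,W=p["pixels"].shape[:2]; im=np.zeros((H*ss,W*ss),np.uint8)
    for X in parts:
        uv=(proj(p,T(X,*pose))+off+.5)*ss-.5
        h=cv2.convexHull(np.round(uv*16).astype(np.int32)); cv2.fillConvexPoly(im,h,255,shift=4)
    return cv2.resize(im,(W,H),interpolation=cv2.INTER_AREA)/255.
def iou(pairs,parts,pose,off=None):
    c=0
    for i,(p,m) in enumerate(pairs):
        r=render(p,parts,pose); c+=1-np.minimum(r,m).sum()/np.maximum(r,m).sum()
    return c
def fit(pairs,parts,x0):
    best=None
    for sc in (1,.3,.1):
        sim=np.array([x0]*4,float); sim[1,0]+=.01*sc;sim[2,1]+=.01*sc;sim[3,2]+=.15*sc
        r=minimize(lambda q:iou(pairs,parts,q),x0,method="Nelder-Mead",options=dict(initial_simplex=sim,xatol=1e-5,fatol=1e-5)); x0=r.x
    return r.x,r.fun
def draw(p,im,parts,pose,col):
    for X in parts:
        uv=proj(p,T(X,*pose)); h=cv2.convexHull(uv.astype(np.float32)); cv2.polylines(im,[np.round(h*16).astype(np.int32)],True,col,1,shift=4)
E
cat > c.py <<'E'
from fit import *
P,M=pickle.load(open("d.pkl","rb"))
sc,tp=P["scene"],P["top"]
def m(nm,n,i): return M[nm,n,i].astype(float)
x0=atz(tp,[388,235],.049); f0=atz(tp,[279.8,211.6],.012)
res={}
for lab,pr in [("both",["scene","top"]),("scene",["scene"]),("top",["top"])]:
    ix={"scene":0,"top":2}
    s=min((fit([(P[n],m("saddle",n,ix[n])) for n in pr],SAD,[x0[0],x0[1],a]) for a in(1.2,2.0)),key=lambda r:r[1])
    f=fit([(P[n],m("fixture",n,0)) for n in pr],FIX,[f0[0],f0[1],-.2])
    print(lab,"sad",np.round(s[0],4),round(s[1],3),"fix",np.round(f[0],4),round(f[1],3)); res[lab]=(s[0],f[0])
s,f=res["both"]
# wing turn
def wing(t,h=0):
    return [T(box(-.02,.02,-.005,.005,.102+h,.132+h),0,.1,t)]
for t in np.arange(-1.5,1.6,.1):
    print(round(t,1),[round(iou([(P[n],m("wing",n,0))],wing(t),f),2) for n in("scene","top")])
np.save("pose.npy",np.array([s,f]))
im={n:p["pixels"].copy() for n,p in P.items()}
for n in im: draw(P[n],im[n],SAD,s,(255,0,0));draw(P[n],im[n],FIX,f,(0,0,255))
A=cv2.resize(im["top"][130:330,200:460],None,fx=2.2,fy=2.2);B=cv2.resize(im["scene"][160:360,110:370],None,fx=2.2,fy=2.2)
cv2.imwrite("pics/f1.png",A);cv2.imwrite("pics/f2.png",B)
E
python3 c.py
```

```text
both sad [ 0.5046 -0.2298  0.3052] 0.338 fix [ 0.57    0.0345 -0.2514] 0.105
scene sad [ 0.5041 -0.229   0.3054] 0.061 fix [ 0.569   0.0352 -0.2556] 0.066
top sad [ 0.5133 -0.2337  1.9983] 0.39 fix [ 0.5703  0.0337 -0.2508] 0.029
-1.5 [np.float64(0.33), np.float64(0.34)]
-1.4 [np.float64(0.33), np.float64(0.4)]
-1.3 [np.float64(0.34), np.float64(0.46)]
-1.2 [np.float64(0.34), np.float64(0.53)]
-1.1 [np.float64(0.36), np.float64(0.57)]
-1.0 [np.float64(0.38), np.float64(0.61)]
-0.9 [np.float64(0.41), np.float64(0.64)]
-0.8 [np.float64(0.45), np.float64(0.67)]
-0.7 [np.float64(0.49), np.float64(0.69)]
-0.6 [np.float64(0.53), np.float64(0.71)]
-0.5 [np.float64(0.56), np.float64(0.72)]
-0.4 [np.float64(0.6), np.float64(0.73)]
-0.3 [np.float64(0.63), np.float64(0.73)]
-0.2 [np.float64(0.68), np.float64(0.73)]
-0.1 [np.float64(0.65), np.float64(0.73)]
0.0 [np.float64(0.61), np.float64(0.74)]
0.1 [np.float64(0.58), np.float64(0.73)]
0.2 [np.float64(0.55), np.float64(0.73)]
0.3 [np.float64(0.53), np.float64(0.72)]
0.4 [np.float64(0.5), np.float64(0.71)]
0.5 [np.float64(0.46), np.float64(0.7)]
0.6 [np.float64(0.43), np.float64(0.69)]
0.7 [np.float64(0.4), np.float64(0.68)]
0.8 [np.float64(0.38), np.float64(0.65)]
0.9 [np.float64(0.35), np.float64(0.59)]
1.0 [np.float64(0.34), np.float64(0.52)]
1.1 [np.float64(0.34), np.float64(0.44)]
1.2 [np.float64(0.33), np.float64(0.36)]
1.3 [np.float64(0.32), np.float64(0.27)]
1.4 [np.float64(0.31), np.float64(0.24)]
1.5 [np.float64(0.32), np.float64(0.26)]
```

View pics/f1.png

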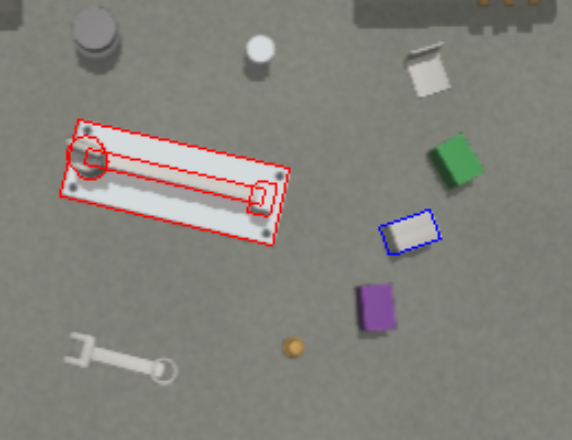

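View pics/f2.png

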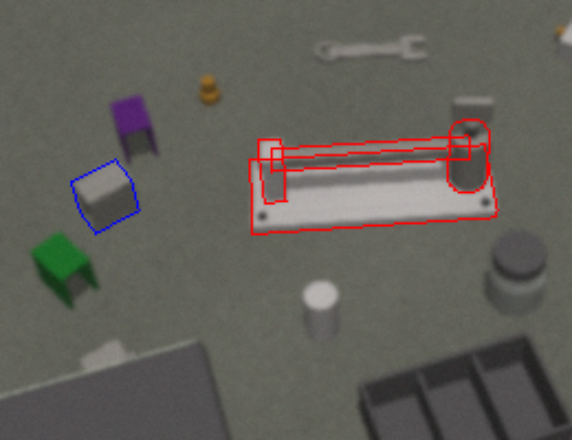

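```bash
cat > c2.py <<'E'
from fit import *
P,M=pickle.load(open("d.pkl","rb")); s,f=np.load("pose.npy")
def m(nm,n,i): return M[nm,n,i].astype(float)
PL=[box(-.017,.017,-.025,.025,.045,.049)]
print(fit([(P["top"],m("saddle","top",2))],PL,s), fit([(P["scene"],m("saddle","scene",0))],SAD,s))
def wing(t,h=-.0012):
    return [T(box(-.02,.02,-.005,.005,.102+h,.132+h),0,.1,t),cyl(0,.1,.0055,.085,.102)]
for t in np.arange(.9,2.2,.1):
    print(round(t,1),[round(iou([(P[n],m("wing",n,0))],wing(t),f),3) for n in("scene","top")])
im={n:p["pixels"].copy() for n,p in P.items()}
for n in im: draw(P[n],im[n],SAD,s,(255,0,0));draw(P[n],im[n],wing(1.45),f,(0,0,255))
A=cv2.resize(im["top"][130:330,200:460],None,fx=2.2,fy=2.2);B=cv2.resize(im["scene"][160:360,110:370],None,fx=2.2,fy=2.2)
A=cv2.resize(im["top"][180:215,220:260],None,fx=12,fy=12);B=cv2.resize(im["scene"][195:230,305:345],None,fx=12,fy=12)
cv2.imwrite("pics/w.png",np.vstack([A,B])[:, :])
E
python3 c2.py
python3 - <<'E'
from scipy.spatial.transform import Rotation as R
print(R.from_quat([-0.085,-0.702,-0.085,0.702],scalar_first=True).as_matrix().round(3))
E
```

```text
(array([ 0.50540162, -0.23193266,  0.32792202]), np.float64(0.1014283824890887)) (array([ 0.50349752, -0.22884032,  0.32406245]), np.float64(0.06185492904593892))
0.9 [np.float64(0.276), np.float64(0.591)]
1.0 [np.float64(0.259), np.float64(0.513)]
1.1 [np.float64(0.249), np.float64(0.434)]
1.2 [np.float64(0.237), np.float64(0.347)]
1.3 [np.float64(0.231), np.float64(0.259)]
1.4 [np.float64(0.227), np.float64(0.224)]
1.5 [np.float64(0.231), np.float64(0.244)]
1.6 [np.float64(0.237), np.float64(0.29)]
1.7 [np.float64(0.239), np.float64(0.353)]
1.8 [np.float64(0.244), np.float64(0.409)]
1.9 [np.float64(0.253), np.float64(0.48)]
2.0 [np.float64(0.268), np.float64(0.533)]
2.1 [np.float64(0.294), np.float64(0.573)]
2.2 [np.float64(0.333), np.float64(0.606)]
[[-0.     0.239 -0.971]
 [ 0.    -0.971 -0.239]
 [-1.     0.    -0.   ]]
```

View pics/w.png

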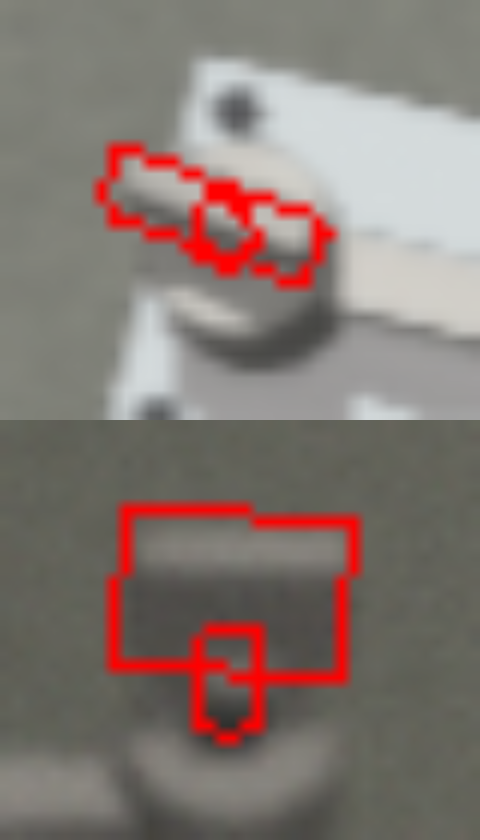

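```bash
cat > plan.py <<'E'
import sys,numpy as np
from h import env
from scipy.spatial.transform import Rotation as R
def plan(x,y,z,psi,n=10):
    s=env.get_state(); p=np.array(s["tcp_pos"]); M=R.from_quat(s["orientation"],scalar_first=True).as_matrix()
    psi0=np.arctan2(M[1,1],M[0,1]); d=(psi-psi0+np.pi)%(2*np.pi)-np.pi if abs(psi)<10 else 0
    print("t",round(s["clock"],2),"p",p.round(4),"psi",round(psi0,3),"q",np.round(s["joint_pos"],2),"gap",round(s["finger_gap"],4),"F",np.round(s["wrist_force"],1),"tilt",M[:,0].round(3))
    D=np.array([x,y,z])-p
    for k in range(n):
        a=psi0+d*k/n; ty=np.array([np.cos(a),np.sin(a),0]); tz=np.array([np.sin(a),-np.cos(a),0])
        q=D/n*100; print([round(v,2) for v in(-q[2],q@ty,q@tz,-d/n)])
if __name__=="__main__": plan(*map(float,sys.argv[1:5]),*(int(v) for v in sys.argv[5:]))
E
python3 plan.py .5045 -.2305 .14 .326; python3 plan.py .5045 -.2305 .14 99 1
```

```text
t 1.0 p [ 0.1366 -0.5586  0.2313] psi -1.331 q [-1.47  0.31  0.05  1.3  -0.    1.43] gap 0.0854 F [ 0.  -0.1  0.4] tilt [-0. -0. -1.]
[np.float64(0.91), np.float64(-2.31), np.float64(-4.35), np.float64(-0.17)]
[np.float64(0.91), np.float64(-1.56), np.float64(-4.68), np.float64(-0.17)]
[np.float64(0.91), np.float64(-0.77), np.float64(-4.87), np.float64(-0.17)]
[np.float64(0.91), np.float64(0.04), np.float64(-4.93), np.float64(-0.17)]
[np.float64(0.91), np.float64(0.86), np.float64(-4.85), np.float64(-0.17)]
[np.float64(0.91), np.float64(1.64), np.float64(-4.65), np.float64(-0.17)]
[np.float64(0.91), np.float64(2.39), np.float64(-4.31), np.float64(-0.17)]
[np.float64(0.91), np.float64(3.07), np.float64(-3.86), np.float64(-0.17)]
[np.float64(0.91), np.float64(3.66), np.float64(-3.3), np.float64(-0.17)]
[np.float64(0.91), np.float64(4.16), np.float64(-2.65), np.float64(-0.17)]
t 1.0 p [ 0.1366 -0.5586  0.2313] psi -1.331 q [-1.47  0.31  0.05  1.3  -0.    1.43] gap 0.0854 F [ 0.  -0.1  0.4] tilt [-0. -0. -1.]
[np.float64(9.13), np.float64(-23.13), np.float64(-43.53), 0.0]
```

Request:
{"api": "servo_tool", "payload": {
  "moves": [
    [0.9,-2.3,-4.35,-0.165,-0.3],
    [0.9,-1.55,-4.7,-0.165,-0.3],
    [0.9,-0.75,-4.85,-0.165,-0.3],
    [0.9,0.05,-4.9,-0.165,-0.3],
    [0.9,0.85,-4.85,-0.165,-0.3],
    [0.9,1.65,-4.65,-0.165,-0.3],
    [0.9,2.4,-4.3,-0.165,-0.3],
    [0.9,3.05,-3.85,-0.165,-0.3],
    [0.9,3.65,-3.3,-0.165,-0.3],
    [0.9,4.15,-2.65,-0.165,-0.3]
  ],
  "grip_force": 30
}}

```text
clock: 2.25
tcp_pos: [0.5065, -0.2315, 0.1412]
orientation: [0.574, 0.413, 0.574, -0.413]
wrist_force: [0.1, -1.2, -0.5]
finger_gap: 0.0556
```

```bash
python3 plan.py .5045 -.2305 .018 .326 1
```

```text
t 2.25 p [ 0.5065 -0.2315  0.1412] psi 0.324 q [-0.57  0.32 -0.17  1.08 -0.    0.67] gap 0.0556 F [ 0.1 -1.2 -0.5] tilt [ 0.001 -0.001 -1.   ]
[np.float64(12.32), np.float64(-0.16), np.float64(-0.16), np.float64(-0.0)]
```

Request:
{"api": "servo_tool", "payload": {
  "moves": [
    [0,-0.15,-0.15,0,-0.3],
    [0.8,0,0,0,-0.3],
    [1.5,0,0,0,-0.3],
    [1.5,0,0,0,-0.3],
    [1.5,0,0,0,-0.3],
    [0.7,0,0,0,-0.3],
    [0,0,0,0,-0.3],
    [0,0,0,0,-0.3],
    [0,0,0,0,-0.3],
    [0,0,0,0,-0.3]
  ]
}}

```text
clock: 3.5
tcp_pos: [0.5037, -0.2318, 0.0817]
orientation: [0.573, 0.414, 0.573, -0.414]
wrist_force: [-0.1, 0.3, -0.1]
finger_gap: 0.0553
```

```bash
cat > pic.py <<'E'
from h import *; import sys
tag=sys.argv[1]
for n in sys.argv[2:]:
    p=optics.read_camera(n);a=p["pixels"]
    r=(130,330,200,460) if n=="top" else (160,360,110,370)
    cv2.imwrite(f"pics/{tag}_{n}.png",cv2.resize(a[r[0]:r[1],r[2]:r[3]],None,fx=3,fy=3,interpolation=cv2.INTER_CUBIC))
E
python3 pic.py g scene; python3 plan.py .5045 -.2305 .018 .326 1
```

```text
t 3.55 p [ 0.5036 -0.2318  0.0817] psi 0.319 q [-0.58  0.36 -0.26  0.94 -0.    0.68] gap 0.0554 F [-0.4  0.1  0.1] tilt [ 0.001 -0.    -1.   ]
[np.float64(6.37), np.float64(0.12), np.float64(-0.09), np.float64(-0.01)]
```

View pics/g_scene.png

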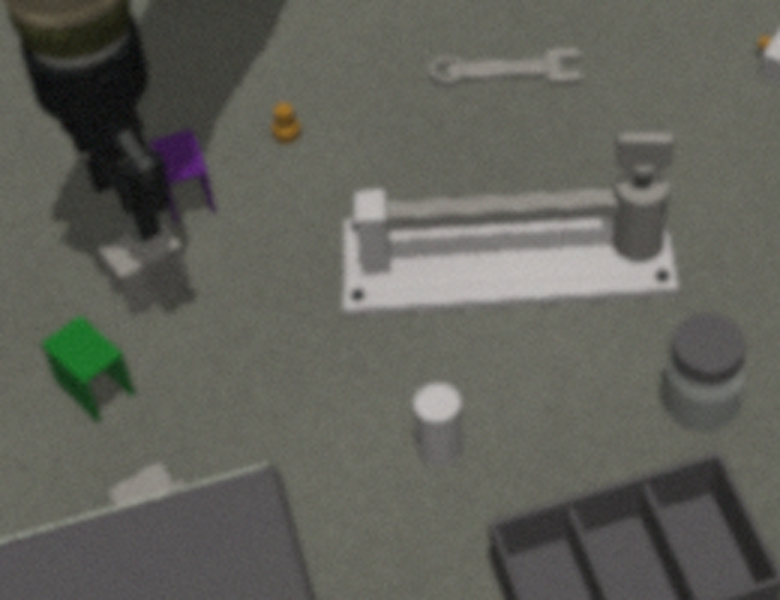

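Request:
{"api": "servo_tool", "payload": {
  "moves": [
    [0.9,0.1,-0.1,0,-0.3],
    [0.9,0,0,0,-0.3],
    [0.9,0,0,0,-0.3],
    [0.9,0,0,0,-0.3],
    [0.9,0,0,0,-0.3],
    [0.9,0,0,0,-0.3],
    [0.9,0,0,0,-0.3],
    [0,0,0,0,-0.3],
    [0,0,0,0,-0.3],
    [0,0,0,0,-0.3]
  ]
}}

```text
clock: 4.8
tcp_pos: [0.5044, -0.2306, 0.0187]
orientation: [0.573, 0.414, 0.573, -0.414]
wrist_force: [0.2, -0.0, 1.1]
finger_gap: 0.0556
```

```bash
python3 pic.py g2 scene; python3 plan.py .5045 -.2305 .018 .326 1
```

```text
t 4.85 p [ 0.5043 -0.2306  0.0187] psi 0.319 q [-0.57  0.43 -0.34  0.8  -0.    0.68] gap 0.0556 F [ 0.   0.1 -0.5] tilt [ 0.001 -0.001 -1.   ]
[np.float64(0.07), np.float64(0.02), np.float64(-0.01), np.float64(-0.01)]
```

View pics/g2_scene.png

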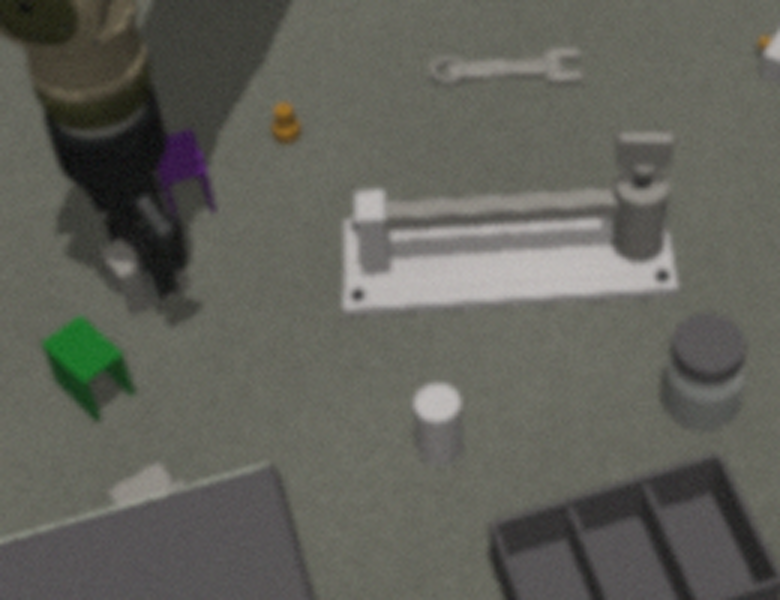

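Request:
{"api": "servo_tool", "payload": {
  "moves": [
    [0,0,0,0,0.1],
    [0,0,0,0,0.4],
    [0,0,0,0,0.6],
    [0,0,0,0,0.6],
    [0,0,0,0,0.6],
    [0,0,0,0,0.6],
    [-0.5,0,0,0,0.6],
    [-1.5,0,0,0,0.6],
    [-2.5,0,0,0,0.6],
    [-2.5,0,0,0,0.6]
  ],
  "grip_force": 40
}}

```text
clock: 6.1
tcp_pos: [0.5037, -0.2303, 0.0894]
orientation: [0.573, 0.414, 0.573, -0.414]
wrist_force: [0.8, -0.2, -1.8]
finger_gap: 0.0338
```

```bash
python3 pic.py g3 scene top; python3 plan.py .57 .0345 .14 -.251
```

```text
t 6.2 p [ 0.5058 -0.2316  0.0916] psi 0.319 q [-0.57  0.35 -0.25  0.96 -0.    0.68] gap 0.0337 F [ 0.5 -0.8 -1.1] tilt [ 0.005 -0.003 -1.   ]
[np.float64(-0.48), np.float64(1.44), np.float64(-2.33), np.float64(0.06)]
[np.float64(-0.48), np.float64(1.31), np.float64(-2.4), np.float64(0.06)]
[np.float64(-0.48), np.float64(1.17), np.float64(-2.47), np.float64(0.06)]
[np.float64(-0.48), np.float64(1.03), np.float64(-2.54), np.float64(0.06)]
[np.float64(-0.48), np.float64(0.88), np.float64(-2.59), np.float64(0.06)]
[np.float64(-0.48), np.float64(0.73), np.float64(-2.64), np.float64(0.06)]
[np.float64(-0.48), np.float64(0.58), np.float64(-2.67), np.float64(0.06)]
[np.float64(-0.48), np.float64(0.43), np.float64(-2.7), np.float64(0.06)]
[np.float64(-0.48), np.float64(0.27), np.float64(-2.72), np.float64(0.06)]
[np.float64(-0.48), np.float64(0.12), np.float64(-2.73), np.float64(0.06)]
```

View pics/g3_scene.png

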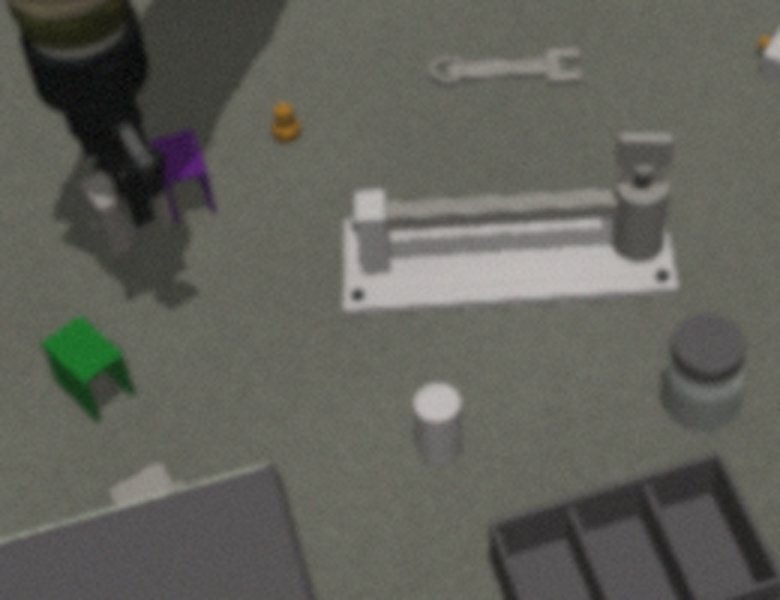

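```bash
cat > ov.py <<'E'
from fit import *
import sys
def overlay(tag,dz,dy=0,names=("scene","top"),show=True):
    s=env.get_state(); from scipy.spatial.transform import Rotation as R
    M=R.from_quat(s["orientation"],scalar_first=True).as_matrix(); psi=np.arctan2(M[1,1],M[0,1]); p=s["tcp_pos"]
    out=[]
    for n in names:
        pc=optics.read_camera(n); im=pc["pixels"].copy()
        if show:
            X=SAD[0]+[0,dy,p[2]-dz]
            draw(pc,im,[X],(p[0],p[1],psi),(0,0,255))
        c=proj(pc,[[p[0],p[1],p[2]]])[0].astype(int)
        x0=np.clip(c[0]-40,0,480);y0=np.clip(c[1]-40,0,340)
        out.append(cv2.resize(np.hstack([im[y0:y0+80,x0:x0+80],pc["pixels"][y0:y0+80,x0:x0+80]]),None,fx=4,fy=4,interpolation=cv2.INTER_NEAREST))
    cv2.imwrite(f"pics/{tag}.png",cv2.resize(np.vstack(out),None,fx=.9,fy=.9))
if __name__=="__main__": overlay(sys.argv[1],float(sys.argv[2]),float(sys.argv[3]))
E
python3 ov.py o1 .0185 0
```

```text
(no output)
```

View pics/o1.png

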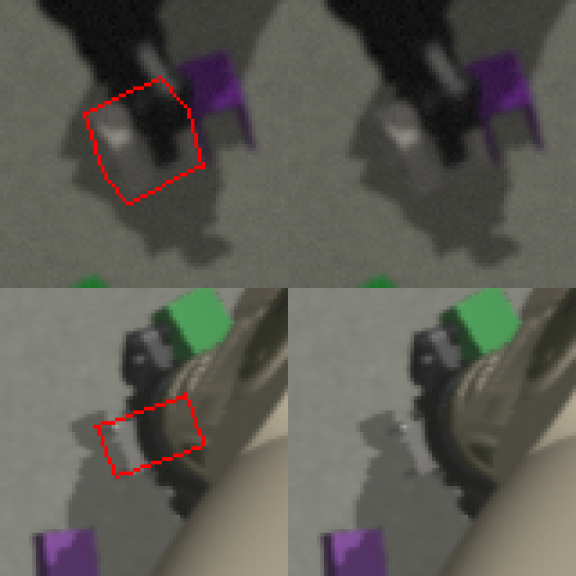

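Request:
{"api": "servo_tool", "payload": {
  "moves": [
    [-1.5,1.45,-2.3,0.057,0.6],
    [-1.3,1.3,-2.4,0.057,0.6],
    [-1.0,1.15,-2.45,0.057,0.6],
    [-1.0,1.05,-2.55,0.057,0.6],
    [0,0.9,-2.6,0.057,0.6],
    [0,0.75,-2.65,0.057,0.6],
    [0,0.6,-2.65,0.057,0.6],
    [0,0.45,-2.7,0.057,0.6],
    [0,0.25,-2.7,0.057,0.6],
    [0,0.1,-2.7,0.057,0.6]
  ]
}}

```text
clock: 7.55
tcp_pos: [0.5677, 0.0356, 0.1345]
orientation: [-0.432, -0.558, -0.434, 0.56]
wrist_force: [0.9, -0.6, -1.1]
finger_gap: 0.0331
```

```bash
python3 plan.py .57 .0345 .1 -.251 1
```

```text
t 7.55 p [0.5677 0.0356 0.1345] psi -0.253 q [-0.08  0.35 -0.14  1.08 -0.    1.75] gap 0.0331 F [ 0.9 -0.6 -1.1] tilt [-0.003  0.    -1.   ]
[np.float64(3.45), np.float64(0.25), np.float64(0.05), np.float64(-0.0)]
```

Request:
{"api": "servo_tool", "payload": {
  "moves": [
    [0,0.2,0,0,0.6],
    [0.7,0,0,0,0.6],
    [1.0,0,0,0,0.6],
    [1.0,0,0,0,0.6],
    [0,0,0,0,0.6],
    [0,0,0,0,0.6],
    [0,0,0,0,0.6],
    [0,0,0,0,0.6],
    [0,0,0,0,0.6],
    [0,0,0,0,0.6]
  ]
}}

```text
clock: 8.8
tcp_pos: [0.5706, 0.0342, 0.1094]
orientation: [0.434, 0.559, 0.433, -0.559]
wrist_force: [-0.2, -0.5, -2.2]
finger_gap: 0.0331
```

```bash
python3 plan.py .57 .0345 .1 -.251 1;python3 ov.py o2 .0185 0
```

```text
t 8.8 p [0.5706 0.0342 0.1094] psi -0.251 q [-0.08  0.37 -0.18  1.02 -0.    1.74] gap 0.0331 F [-0.2 -0.5 -2.2] tilt [ 0. -0. -1.]
[np.float64(0.94), np.float64(-0.07), np.float64(-0.01), np.float64(0.0)]
```

View pics/o2.png

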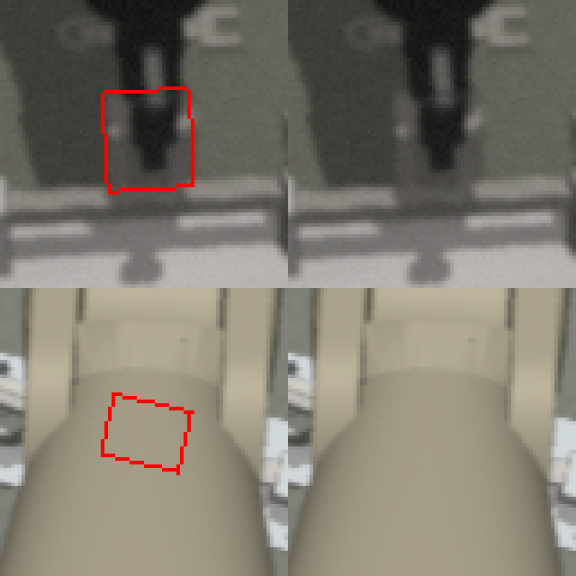

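Request:
{"api": "servo_tool", "payload": {
  "moves": [
    [0.5,-0.05,0,0,0.6],
    [0.5,0,0,0,0.6],
    [0.5,0,0,0,0.6],
    [0.5,0,0,0,0.6],
    [0.5,0,0,0,0.6],
    [0.5,0,0,0,0.6],
    [0.5,0,0,0,0.6],
    [0.5,0,0,0,0.6],
    [0,0,0,0,0.6],
    [0,0,0,0,0.6]
  ]
}}

```text
clock: 10.15
tcp_pos: [0.5702, 0.0343, 0.0693]
orientation: [0.434, 0.559, 0.433, -0.559]
wrist_force: [-0.6, 0.2, -1.7]
finger_gap: 0.0336
```

```bash
python3 plan.py .57 .0345 .041 -.251 1;python3 pic.py d1 scene
```

```text
t 10.15 p [0.5702 0.0343 0.0693] psi -0.251 q [-0.08  0.4  -0.24  0.93 -0.    1.74] gap 0.0336 F [-0.6  0.2 -1.7] tilt [ 0. -0. -1.]
[np.float64(2.83), np.float64(-0.02), np.float64(-0.01), np.float64(0.0)]
```

View pics/d1_scene.png

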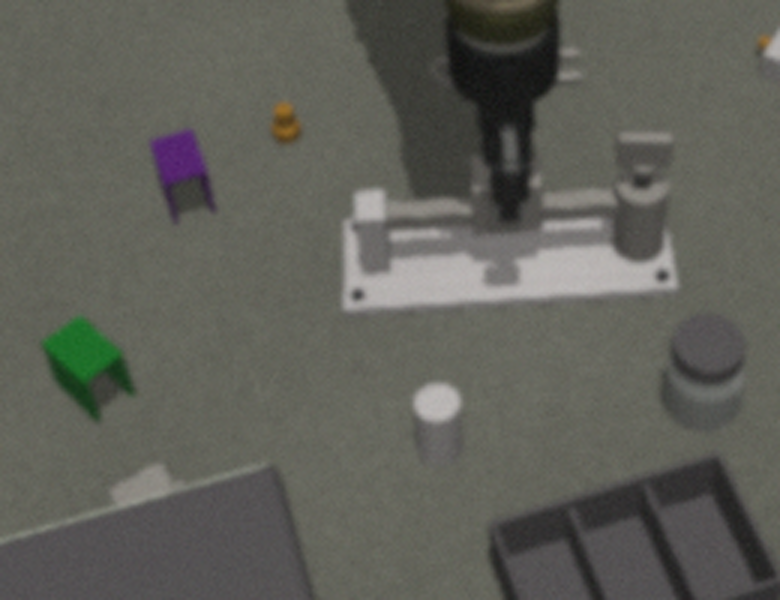

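Request:
{"api": "servo_tool", "payload": {
  "moves": [
    [0.5,0,0,0,0.6],
    [0.5,0,0,0,0.6],
    [0.5,0,0,0,0.6],
    [0.4,0,0,0,0.6],
    [0.3,0,0,0,0.6],
    [0.2,0,0,0,0.6],
    [0.1,0,0,0,0.6],
    [0.1,0,0,0,0.6],
    [0,0,0,0,0.6],
    [0,0,0,0,0.6]
  ]
}}

```text
clock: 11.45
tcp_pos: [0.5702, 0.0343, 0.0434]
orientation: [0.434, 0.559, 0.433, -0.559]
wrist_force: [0.5, 0.6, -1.5]
finger_gap: 0.0334
```

```bash
python3 plan.py .57 .0345 .041 -.251 1
```

```text
t 11.45 p [0.5702 0.0343 0.0434] psi -0.251 q [-0.08  0.43 -0.27  0.87 -0.    1.74] gap 0.0334 F [ 0.5  0.6 -1.5] tilt [ 0. -0. -1.]
[np.float64(0.24), np.float64(-0.02), np.float64(-0.02), np.float64(-0.0)]
```

Request:
{"api": "servo_tool", "payload": {
  "moves": [
    [0.1,0,0,0,0.6],
    [0.1,0,0,0,0.6],
    [0.05,0,0,0,0.6],
    [0,0,0,0,0.6],
    [0,0,0,0,0.15],
    [0,0,0,0,0.05],
    [0,0,0,0,-0.05],
    [0,0,0,0,-0.15],
    [0,0,0,0,-0.25],
    [0,0,0,0,-0.25]
  ]
}}

```text
clock: 12.7
tcp_pos: [0.5701, 0.0343, 0.0407]
orientation: [-0.434, -0.559, -0.433, 0.559]
wrist_force: [-0.5, -0.0, 0.1]
finger_gap: 0.0534
```

```bash
python3 plan.py .57 .0345 .041 -.251 1;python3 pic.py d2 scene
```

```text
t 12.7 p [0.5701 0.0343 0.0407] psi -0.251 q [-0.08  0.43 -0.27  0.87 -0.    1.74] gap 0.0534 F [-0.5 -0.   0.1] tilt [ 0. -0. -1.]
[np.float64(-0.03), np.float64(-0.01), np.float64(-0.02), np.float64(0.0)]
```

View pics/d2_scene.png

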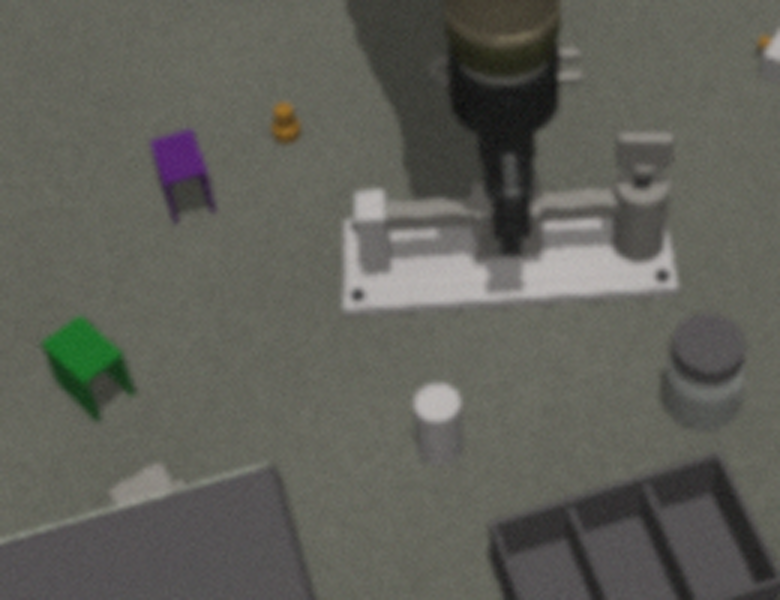

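Request:
{"api": "servo_tool", "payload": {
  "moves": [
    [-0.5,0,0,0,-0.3],
    [-0.8,0,0,0,-0.3],
    [-1.2,0,0,0,-0.3],
    [-1.5,0,0,0,-0.3],
    [-1.5,0,0,0,-0.3],
    [-1.5,0,0,0,-0.3],
    [-1.5,0,0,0,-0.3],
    [-1.5,0,0,0,-0.3],
    [-1.5,0,0,0,-0.3],
    [-1.5,0,0,0,-0.3]
  ]
}}

```text
clock: 14.0
tcp_pos: [0.5701, 0.0343, 0.1717]
orientation: [-0.433, -0.559, -0.433, 0.559]
wrist_force: [0.5, 0.4, 0.2]
finger_gap: 0.0555
```

```bash
python3 plan.py .5948 .1314 .16 -.42;python3 pic.py d3 scene
```

```text
t 14.0 p [0.5701 0.0343 0.1717] psi -0.251 q [-0.08  0.33 -0.08  1.16 -0.    1.74] gap 0.0555 F [0.5 0.4 0.2] tilt [-0. -0. -1.]
[np.float64(0.12), np.float64(-0.0), np.float64(-1.0), np.float64(0.02)]
[np.float64(0.12), np.float64(-0.02), np.float64(-1.0), np.float64(0.02)]
[np.float64(0.12), np.float64(-0.04), np.float64(-1.0), np.float64(0.02)]
[np.float64(0.12), np.float64(-0.05), np.float64(-1.0), np.float64(0.02)]
[np.float64(0.12), np.float64(-0.07), np.float64(-1.0), np.float64(0.02)]
[np.float64(0.12), np.float64(-0.09), np.float64(-1.0), np.float64(0.02)]
[np.float64(0.12), np.float64(-0.1), np.float64(-1.0), np.float64(0.02)]
[np.float64(0.12), np.float64(-0.12), np.float64(-0.99), np.float64(0.02)]
[np.float64(0.12), np.float64(-0.14), np.float64(-0.99), np.float64(0.02)]
[np.float64(0.12), np.float64(-0.15), np.float64(-0.99), np.float64(0.02)]
```

View pics/d3_scene.png

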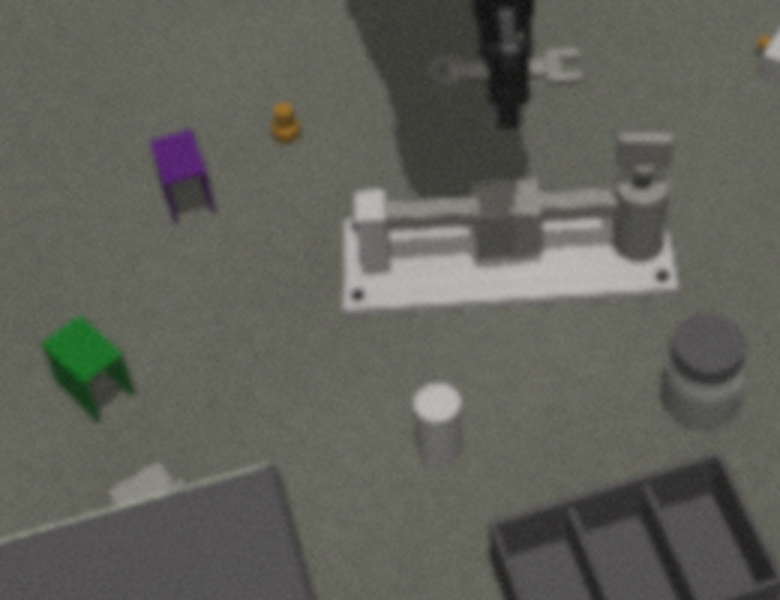

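Request:
{"api": "servo_tool", "payload": {
  "moves": [
    [0,0,-1.0,0.017,-0.1],
    [0,0,-1.0,0.017,0.1],
    [0,-0.05,-1.0,0.017,0.3],
    [0,-0.05,-1.0,0.017,0.3],
    [0,-0.05,-1.0,0.017,0.3],
    [0,-0.1,-1.0,0.017,0.3],
    [0,-0.1,-1.0,0.017,0.3],
    [0,-0.1,-1.0,0.017,0.3],
    [0,-0.15,-1.0,0.017,0.3],
    [0,-0.15,-1.0,0.017,0.3]
  ]
}}

```text
clock: 15.3
tcp_pos: [0.5953, 0.1322, 0.1708]
orientation: [-0.384, -0.594, -0.384, 0.594]
wrist_force: [-0.8, 0.4, 0.5]
finger_gap: 0.0302
```

```bash
python3 plan.py .5948 .1314 .101 -.42 1; python3 ov.py w1 .02 0
```

```text
t 15.3 p [0.5953 0.1322 0.1708] psi -0.422 q [ 0.09  0.4   0.03  1.19 -0.    2.08] gap 0.0302 F [-0.8  0.4  0.5] tilt [-0. -0. -1.]
[np.float64(6.98), np.float64(-0.02), np.float64(0.09), np.float64(-0.0)]
```

View pics/w1.png

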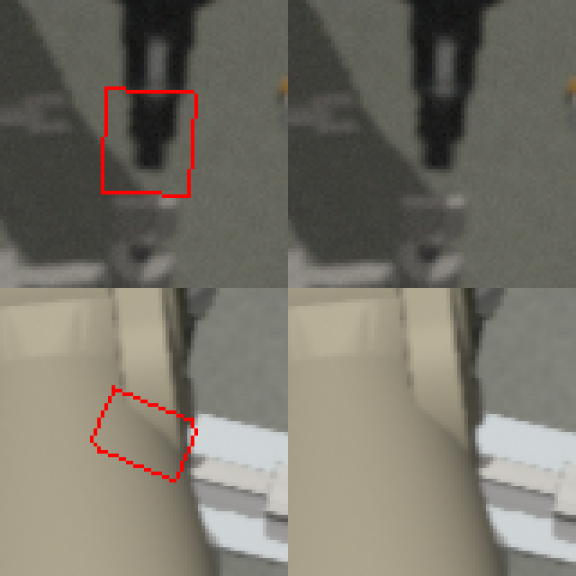

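Request:
{"api": "servo_tool", "payload": {
  "moves": [
    [0.5,0,0.1,0,0.3],
    [1.0,0,0,0,0.3],
    [1.0,0,0,0,0.3],
    [1.0,0,0,0,0.3],
    [1.0,0,0,0,0.3],
    [1.0,0,0,0,0.3],
    [0.8,0,0,0,0.3],
    [0.5,0,0,0,0.3],
    [0,0,0,0,0.3],
    [0,0,0,0,0.3]
  ],
  "grip_force": 20
}}

```text
clock: 16.65
tcp_pos: [0.5951, 0.1307, 0.1031]
orientation: [0.385, 0.594, 0.384, -0.593]
wrist_force: [-0.7, 0.5, -0.2]
finger_gap: 0.0297
```

```bash
python3 plan.py .5948 .1314 .101 -.42 1; python3 ov.py w2 .02 0
```

```text
t 16.65 p [0.5951 0.1307 0.1031] psi -0.421 q [ 0.08  0.44 -0.09  1.04 -0.    2.08] gap 0.0297 F [-0.7  0.5 -0.2] tilt [ 0.001 -0.    -1.   ]
[np.float64(0.21), np.float64(-0.05), np.float64(-0.06), np.float64(-0.0)]
```

View pics/w2.png

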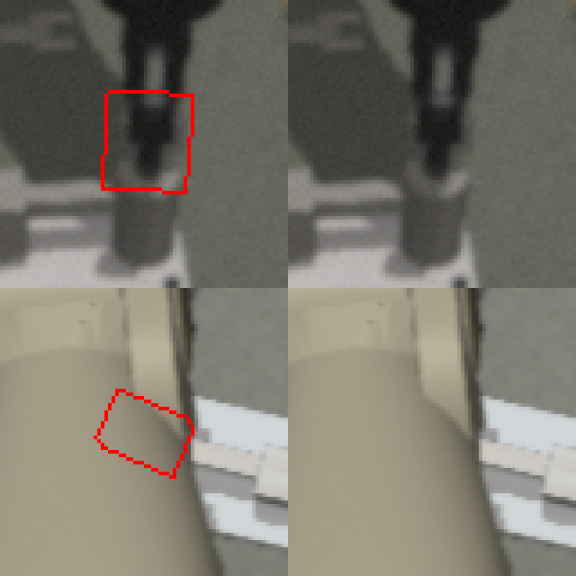

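Request:
{"api": "servo_tool", "payload": {
  "moves": [
    [0.15,-0.05,-0.05,0,0.5],
    [0,0,0,0,0.69],
    [0,0,0,0,0.69],
    [0,0,0,0,0.69],
    [0,0,0,-0.06,0.69],
    [0,0,0,-0.06,0.69],
    [0,0,0,-0.06,0.69],
    [0,0,0,-0.06,0.69],
    [0,0,0,-0.06,0.69],
    [0,0,0,0,0.69]
  ]
}}

```text
clock: 18.0
tcp_pos: [0.5956, 0.1307, 0.1018]
orientation: [0.47, 0.53, 0.468, -0.529]
wrist_force: [3.8, -3.4, -1.2]
finger_gap: 0.0133
```

```bash
cat > wp.py <<'E'
from h import *; import sys
p=optics.read_camera("scene"); a=p["pixels"][190:240,295:355]
np.save(f"pics/{sys.argv[1]}.npy",p["pixels"])
cv2.imwrite(f"pics/{sys.argv[1]}.png",cv2.resize(a,None,fx=10,fy=10,interpolation=cv2.INTER_CUBIC))
E
python3 plan.py .5948 .1314 .101 -.42 1; python3 wp.py t1
```

```text
t 18.0 p [0.5956 0.1307 0.1018] psi -0.121 q [ 0.09  0.44 -0.09  1.04 -0.    1.78] gap 0.0133 F [ 3.8 -3.4 -1.2] tilt [ 0.002 -0.001 -1.   ]
[np.float64(0.08), np.float64(-0.09), np.float64(-0.06), np.float64(0.3)]
```

View pics/t1.png

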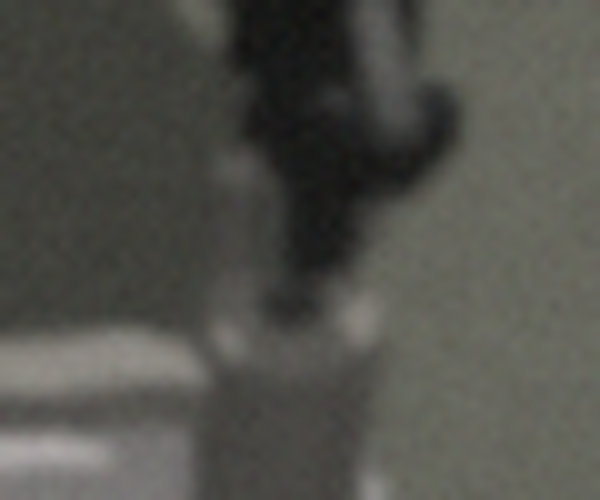

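Request:
{"api": "servo_tool", "payload": {
  "moves": [
    [0,0.08,0.06,0,0.67],
    [0,0,0,-0.05,0.67],
    [0,0,0,-0.05,0.67],
    [0,0,0,-0.05,0.67],
    [0,0,0,-0.05,0.67],
    [0,0,0,-0.05,0.67],
    [0,0,0,-0.05,0.67],
    [0,0,0,-0.05,0.67],
    [0,0,0,-0.05,0.67],
    [0,0,0,0,0.67]
  ]
}}

```text
clock: 19.3
tcp_pos: [0.5958, 0.1308, 0.1017]
orientation: [0.565, 0.426, 0.564, -0.425]
wrist_force: [3.3, -0.1, 1.5]
finger_gap: 0.0141
```

```bash
python3 plan.py .5948 .1314 .101 -.42 1; python3 wp.py t2
```

```text
t 19.3 p [0.5958 0.1308 0.1017] psi 0.278 q [ 0.08  0.44 -0.09  1.04  0.    1.38] gap 0.0141 F [ 3.3 -0.1  1.5] tilt [ 0.001  0.    -1.   ]
[np.float64(0.07), np.float64(-0.08), np.float64(-0.09), np.float64(0.7)]
```

View pics/t2.png

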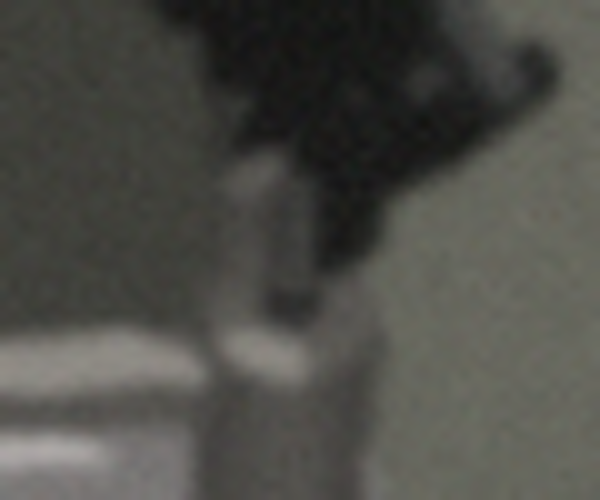

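```bash
cat > wo.py <<'E'
from fit import *
import sys
# tag, blade world yaw, wx, wy
tag=sys.argv[1]; yaw=float(sys.argv[2]); c=(float(sys.argv[3]),float(sys.argv[4]))
E=np.load(f"pics/{tag}.npy"); P,_=pickle.load(open("d.pkl","rb")); p=P["scene"]
B=[]
S0=8
for h in map(float,sys.argv[5:]):
    im=cv2.resize(E[190:240,295:355],None,fx=S0,fy=S0,interpolation=cv2.INTER_CUBIC)
    X=box(-.02,.02,-.005,.005,.102+h,.132+h); uv=(proj(p,T(X,*c,yaw))-[295,190]+.5)*S0-.5
    for i in range(8):
        for j in range(i):
            if bin(i^j).count("1")==1: cv2.line(im,tuple(np.round(uv[i]).astype(int)),tuple(np.round(uv[j]).astype(int)),(0,0,255),1)
    B.append(im)
o=np.hstack(B); cv2.imwrite(f"pics/{tag}_o.png",cv2.resize(o,(min(800,o.shape[1]),int(o.shape[0]*min(1,800/o.shape[1])))))
E
python3 wo.py t2 1.68 .5965 .131 0 -.006
```

```text
(no output)
```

View pics/t2_o.png

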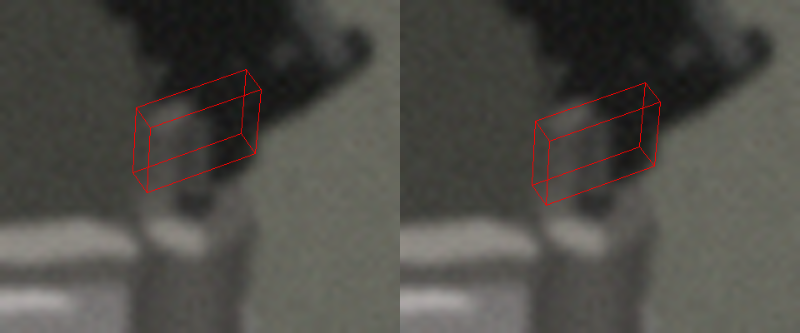

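Request:
{"api": "servo_tool", "payload": {
  "moves": [
    [0,0.1,0.03,0,0.67],
    [0,0,0,-0.05,0.67],
    [0,0,0,-0.05,0.67],
    [0,0,0,-0.05,0.67],
    [0,0,0,-0.05,0.67],
    [0,0,0,-0.05,0.67],
    [0,0,0,-0.05,0.67],
    [0,0,0,-0.05,0.67],
    [0,0,0,-0.05,0.67],
    [0,0,0,0,0.67]
  ]
}}

```text
clock: 20.6
tcp_pos: [0.5962, 0.1308, 0.1012]
orientation: [0.638, 0.305, 0.638, -0.305]
wrist_force: [2.6, 0.4, 0.2]
finger_gap: 0.014
```

```bash
python3 plan.py .597 .131 .101 -.42 1; python3 wp.py t3;python3 wo.py t3 2.08 .5965 .131 0 -.006
```

```text
t 20.6 p [0.5962 0.1308 0.1012] psi 0.678 q [ 0.08  0.45 -0.08  1.04  0.    0.98] gap 0.014 F [2.6 0.4 0.2] tilt [-0.  0. -1.]
[np.float64(0.02), np.float64(0.07), np.float64(0.03), np.float64(1.1)]
```

View pics/t3_o.png

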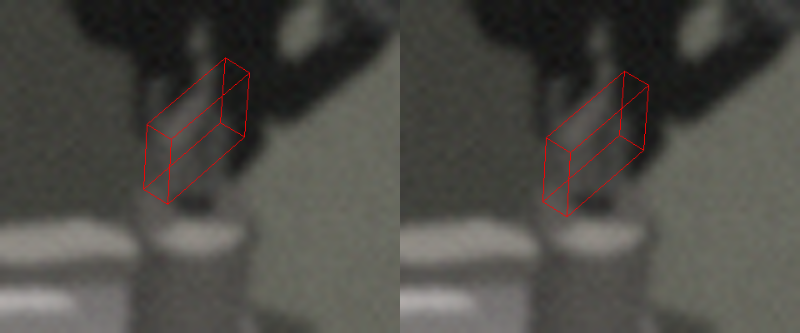

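View pics/t3.png

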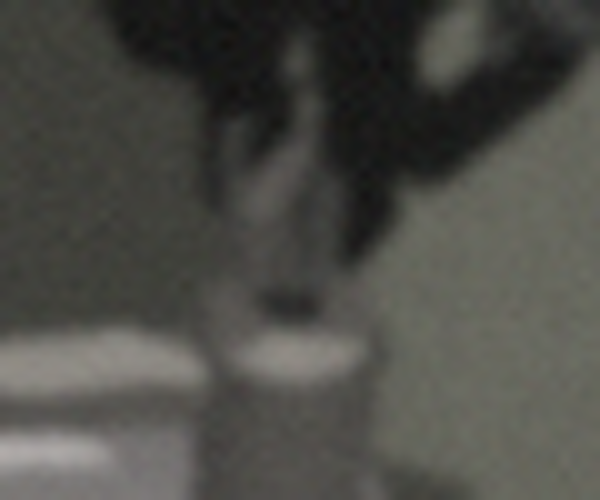

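Request:
{"api": "servo_tool", "payload": {
  "moves": [
    [0,0.05,0.03,0,0.67],
    [0,0,0,-0.05,0.67],
    [0,0,0,-0.05,0.67],
    [0,0,0,-0.05,0.67],
    [0,0,0,-0.05,0.67],
    [0,0,0,-0.05,0.67],
    [0,0,0,-0.05,0.67],
    [0,0,0,-0.05,0.67],
    [0,0,0,-0.05,0.67],
    [0,0,0,0,0.67]
  ]
}}

```text
clock: 21.9
tcp_pos: [0.5961, 0.1309, 0.1008]
orientation: [0.685, 0.172, 0.686, -0.172]
wrist_force: [0.8, 0.1, -0.2]
finger_gap: 0.0141
```

```bash
python3 plan.py .597 .131 .101 -.42 1; python3 wp.py t4;python3 wo.py t4 2.48 .5965 .132 0 -.006
```

```text
t 21.9 p [0.5961 0.1309 0.1008] psi 1.078 q [ 0.08  0.45 -0.08  1.04  0.    0.58] gap 0.0141 F [ 0.8  0.1 -0.2] tilt [-0.002  0.    -1.   ]
[np.float64(-0.02), np.float64(0.06), np.float64(0.08), np.float64(1.5)]
```

View pics/t4_o.png

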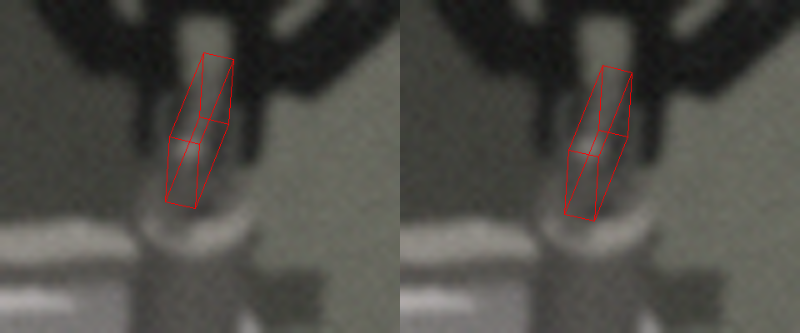

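View pics/t4.png

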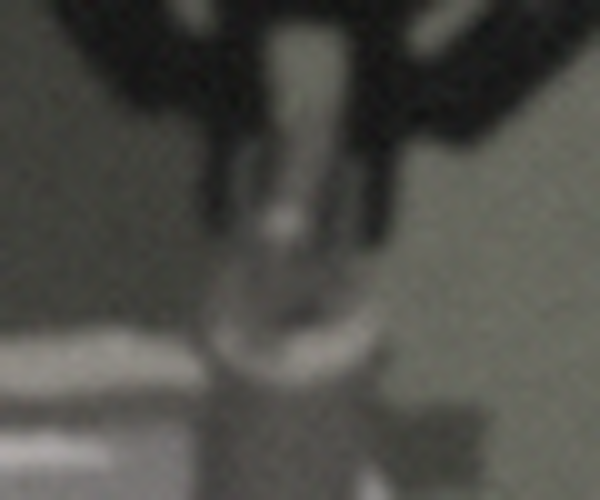

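Run:
```python
from fit import *
out=[]
for t in("t2","t3","t4"):
    a=np.load(f"pics/{t}.npy")[195:240,305:345].astype(float)
    a=np.clip((a-30)*1.9,0,255).astype(np.uint8); out.append(cv2.resize(a,None,fx=6.6,fy=6.6,interpolation=cv2.INTER_CUBIC))
cv2.imwrite("pics/cmp.png",np.hstack(out))
P,_=pickle.load(open("d.pkl","rb"))
pc=optics.read_camera("scene")
for nm in("wing_center","wing"): print(nm,[(round(d["conf"],2),np.round(d["location"],1).tolist()) for d in models.pinpoint(nm,pc)[:3]])
for h in(0,-.003,-.006): print(h,proj(pc,[[.5965,.132,.117+h]]).round(1))
```

```text
wing_center [(0.56, [324.8, 212.7])]
wing [(0.51, [327.3, 209.6]), (0.48, [278.3, 182.4])]
0 [[324.4 209.1]]
-0.003 [[324.4 210. ]]
-0.006 [[324.3 211. ]]
```

View pics/cmp.png

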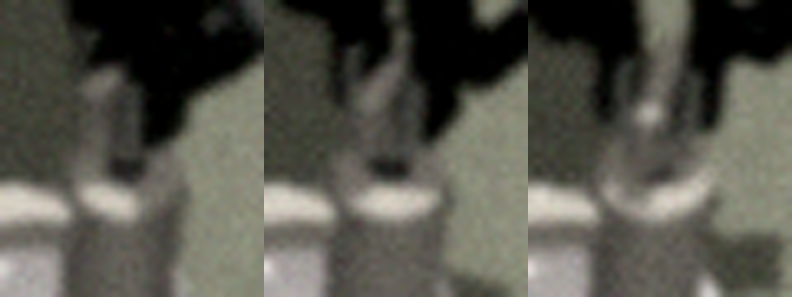

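Request:
{"api": "servo_tool", "payload": {
  "moves": [
    [0,0,0,0,0.3],
    [0,0,0,0,0.3],
    [-0.5,0,0,0,0.3],
    [-1.5,0,0,0,0.3],
    [-2.0,0,0,0,0.3],
    [-2.0,0,0,0,0.3],
    [-1.0,0,0,-0.1,0.3],
    [0,0,0,-0.18,0.3],
    [0,0,0,-0.18,0.3],
    [0,0,0,-0.18,0.3]
  ]
}}

```text
clock: 23.35
tcp_pos: [0.5973, 0.1307, 0.1727]
orientation: [0.706, -0.054, 0.704, 0.054]
wrist_force: [-0.5, 1.0, 0.6]
finger_gap: 0.0301
```

```bash
python3 plan.py .597 .131 .101 -.42 1; python3 wp.py t5;python3 wo.py t5 2.48 .5965 .132 0 -.006;  python3 - <<'E'
from h import *
pc=optics.read_camera("scene")
for nm in("wing_center","wing"): print(nm,[(round(d["conf"],2),np.round(d["location"],1).tolist()) for d in models.pinpoint(nm,pc)[:3]])
E
```

```text
t 23.35 p [0.5973 0.1307 0.1727] psi 1.725 q [ 0.08  0.4   0.03  1.2  -0.   -0.07] gap 0.0301 F [-0.5  1.   0.6] tilt [ 0.002  0.    -1.   ]
[np.float64(7.17), np.float64(0.04), np.float64(-0.02), np.float64(2.14)]
wing_center [(0.44, [322.8, 212.6])]
wing [(0.67, [379.9, 184.4]), (0.51, [323.3, 209.3])]
```

View pics/t5_o.png

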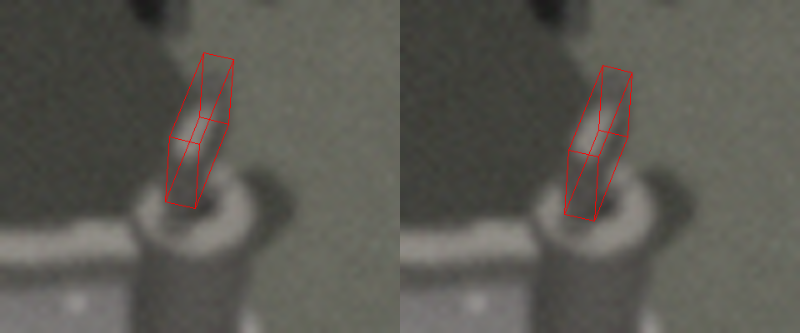

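View pics/t5.png

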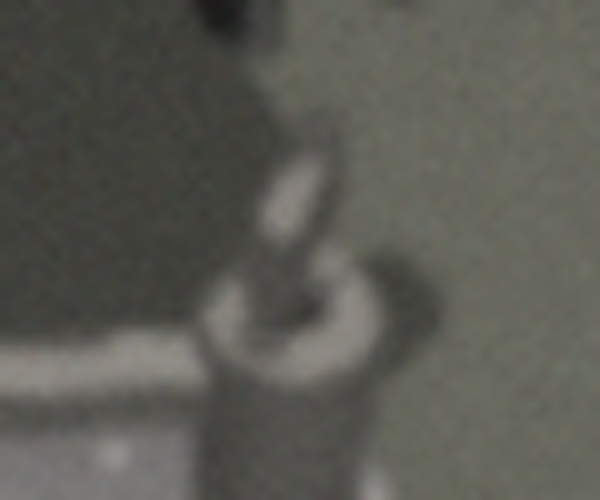

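Request:
{"api": "servo_tool", "payload": {
  "moves": [
    [0,0,0,-0.18,0.3],
    [0,0,0,-0.18,0.3],
    [0,0,0,-0.18,0.3],
    [0,0,0,-0.18,0.3],
    [0,0,0,-0.18,0.3],
    [0,0,0,-0.18,0.3],
    [0,0,0,-0.18,0.3],
    [0,0,0,-0.18,0.3],
    [0,0,0,-0.18,0.3],
    [0,0,0,-0.18,0.3]
  ]
}}

```text
clock: 24.8
tcp_pos: [0.597, 0.1306, 0.1717]
orientation: [-0.397, 0.586, -0.396, -0.585]
wrist_force: [0.9, 0.1, -0.7]
finger_gap: 0.0298
```

```bash
python3 plan.py .597 .1312 .097 4.07 1; python3 plan.py .597 .1312 .097 99 1
```

```text
t 24.8 p [0.597  0.1306 0.1717] psi -2.761 q [ 0.08  0.4   0.03  1.2  -0.   -1.87] gap 0.0298 F [ 0.9  0.1 -0.7] tilt [ 0. -0. -1.]
[np.float64(7.47), np.float64(-0.02), np.float64(0.05), np.float64(-0.55)]
t 24.8 p [0.597  0.1306 0.1717] psi -2.761 q [ 0.08  0.4   0.03  1.2  -0.   -1.87] gap 0.0298 F [ 0.9  0.1 -0.7] tilt [ 0. -0. -1.]
[np.float64(7.47), np.float64(-0.02), np.float64(0.05), 0.0]
```

Request:
{"api": "servo_tool", "payload": {
  "moves": [
    [0,0,0.05,-0.18,0.3],
    [0.5,0,0,-0.18,0.3],
    [1.0,0,0,-0.18,0.3],
    [1.3,0,0,0,0.3],
    [1.3,0,0,0,0.3],
    [1.3,0,0,0,0.3],
    [1.2,0,0,0,0.3],
    [0.8,0,0,0,0.3],
    [0,0,0,0,0.3],
    [0,0,0,0,0.5]
  ]
}}

```text
clock: 26.05
tcp_pos: [0.597, 0.1311, 0.0976]
orientation: [-0.227, 0.67, -0.227, -0.669]
wrist_force: [1.6, -0.9, 0.8]
finger_gap: 0.0216
```

```bash
python3 plan.py .597 .1312 .097 4.07 1; python3 wp.py t6
```

```text
t 26.05 p [0.597  0.1311 0.0976] psi -2.224 q [ 0.09  0.45 -0.09  1.03 -0.   -2.4 ] gap 0.0216 F [ 1.6 -0.9  0.8] tilt [ 0.001 -0.    -1.   ]
[np.float64(0.06), np.float64(-0.01), np.float64(0.0), np.float64(-0.01)]
```

View pics/t6.png

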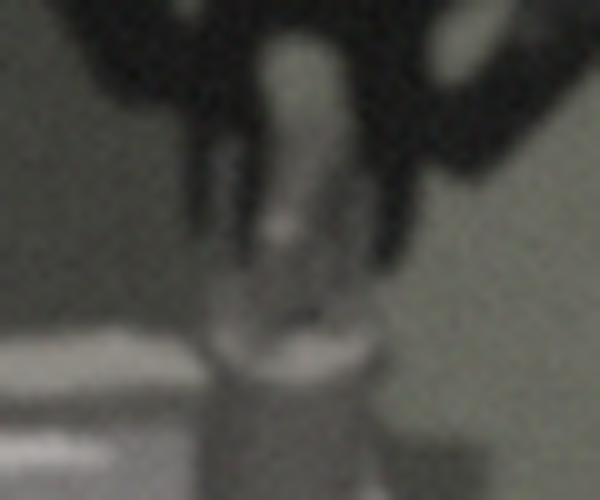

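Request:
{"api": "servo_tool", "payload": {
  "moves": [
    [0,0,0,0,0.69],
    [0,0,0,0,0.69],
    [0,0,0,0.1,0.69],
    [0,0,0,0.17,0.69],
    [0,0,0,0.17,0.69],
    [0,0,0,0.17,0.69],
    [0.02,0,0,0.17,0.69],
    [0.02,0,0,0.17,0.69],
    [0.02,0,0,0.17,0.69],
    [0.02,0,0,0.17,0.69]
  ]
}}

```text
clock: 27.35
tcp_pos: [0.5975, 0.1311, 0.0967]
orientation: [0.586, -0.397, 0.585, 0.397]
wrist_force: [2.0, 0.4, -1.0]
finger_gap: 0.0132
```

```bash
python3 plan.py .597 .1312 .097 99 1; python3 wp.py t7
```

```text
t 27.35 p [0.5975 0.1311 0.0967] psi 2.763 q [ 0.08  0.45 -0.09  1.03 -0.   -1.11] gap 0.0132 F [ 2.   0.4 -1. ] tilt [ 0.002 -0.    -1.   ]
[np.float64(-0.03), np.float64(0.05), np.float64(-0.01), 0.0]
```

View pics/t7.png

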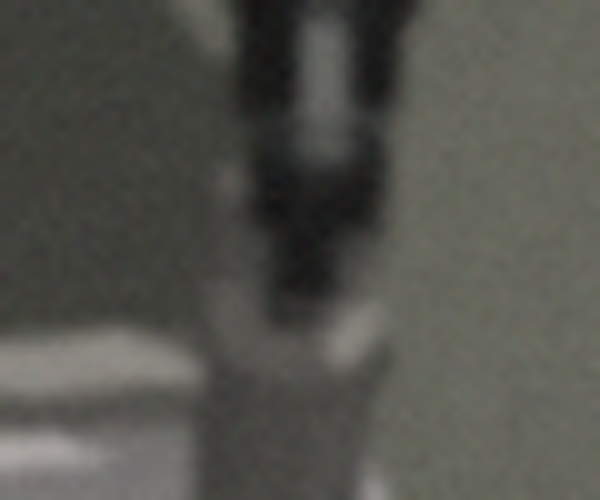

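Request:
{"api": "servo_tool", "payload": {
  "moves": [
    [0.02,0,0,0.18,0.69],
    [0.02,0,0,0.18,0.69],
    [0.02,0,0,0.18,0.69],
    [0.02,0,0,0.18,0.69],
    [0.02,0,0,0.18,0.69],
    [0.02,0,0,0.18,0.69],
    [0.02,0,0,0.18,0.69],
    [0.02,0,0,0.18,0.69],
    [0.02,0,0,0.18,0.69],
    [0.02,0,0,0.18,0.69]
  ]
}}

```text
clock: 28.65
tcp_pos: [0.5972, 0.1304, 0.0949]
orientation: [0.675, 0.21, 0.674, -0.211]
wrist_force: [1.0, -2.9, 1.8]
finger_gap: 0.0132
```

Request:
{"api": "servo_tool", "payload": {
  "moves": [
    [0.01,0,0,0.18,0.69],
    [0.02,0,0,0.18,0.69],
    [0.02,0,0,0.18,0.69],
    [0.02,0,0,0.18,0.69],
    [0.02,0,0,0.18,0.69],
    [0.02,0,0,0.18,0.69],
    [0.02,0,0,0.18,0.69],
    [0.02,0,0,0.18,0.69],
    [0.02,0,0,0.18,0.69],
    [0,0,0,0.18,0.69]
  ]
}}

```text
clock: 29.9
tcp_pos: [0.5976, 0.1306, 0.0933]
orientation: [0.255, 0.66, 0.254, -0.659]
wrist_force: [1.5, -2.1, 0.1]
finger_gap: 0.0133
```

```bash
python3 plan.py .597 .1312 .097 99 1; python3 wp.py t8
```

```text
t 29.9 p [0.5976 0.1306 0.0933] psi -0.835 q [ 0.08  0.45 -0.09  1.02 -0.    2.49] gap 0.0133 F [ 1.5 -2.1  0.1] tilt [ 0.002 -0.001 -1.   ]
[np.float64(-0.37), np.float64(-0.09), np.float64(0.01), 0.0]
```

View pics/t8.png

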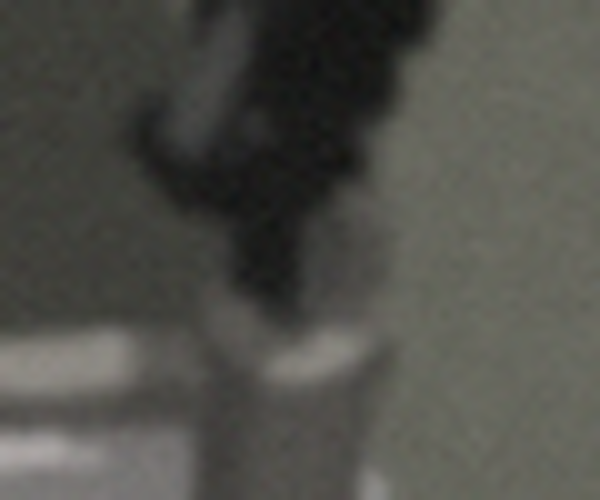

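Request:
{"api": "servo_tool", "payload": {
  "moves": [
    [0.01,0,0,0.16,0.69],
    [0.01,0,0,0.16,0.69],
    [0.01,0,0,0.15,0.69],
    [0,0,0,0,0.69],
    [0,0,0,0,0.3],
    [0,0,0,0,0.3],
    [-0.8,0,0,0,0.3],
    [-2.0,0,0,0,0.3],
    [-2.0,0,0,0,0.3],
    [-1.7,0,0,-0.14,0.3]
  ]
}}

```text
clock: 31.2
tcp_pos: [0.5969, 0.1312, 0.1589]
orientation: [0.145, 0.692, 0.145, -0.692]
wrist_force: [0.7, -0.3, -0.1]
finger_gap: 0.0297
```

```bash
python3 plan.py .597 .1312 .097 99 1; python3 wp.py t9;python3 wo.py t9 -2.71 .5965 .132 -.006 -.011
```

```text
t 31.2 p [0.5969 0.1312 0.1589] psi -1.157 q [ 0.09  0.41  0.01  1.17 -0.    2.81] gap 0.0297 F [ 0.7 -0.3 -0.1] tilt [ 0.001  0.    -1.   ]
[np.float64(6.19), np.float64(0.0), np.float64(-0.01), 0.0]
```

View pics/t9_o.png

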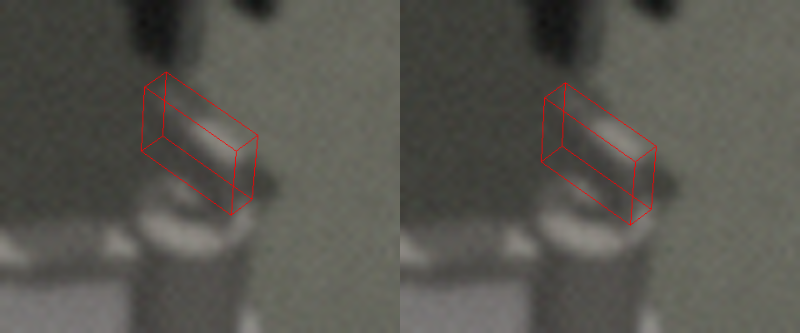

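Request:
{"api": "servo_tool", "payload": {
  "moves": [
    [0,0,0,-0.18,0.3],
    [0,0,0,-0.18,0.3],
    [0,0,0,-0.18,0.3],
    [0,0,0,-0.18,0.3],
    [0,0,0,-0.18,0.3],
    [0,0,0,-0.18,0.3],
    [0,0,0,-0.18,0.3],
    [0,0,0,-0.18,0.3],
    [0,0,0,-0.18,0.3],
    [0,0,0,-0.18,0.3]
  ]
}}

```text
clock: 32.5
tcp_pos: [0.5966, 0.1312, 0.1575]
orientation: [0.632, 0.316, 0.632, -0.316]
wrist_force: [0.1, 0.0, -0.4]
finger_gap: 0.0298
```

Request:
{"api": "servo_tool", "payload": {
  "moves": [
    [0,0,0,-0.18,0.3],
    [0,0,0,-0.18,0.3],
    [0,0,0,-0.18,0.3],
    [0,0,0,-0.18,0.3],
    [0,0,0,-0.18,0.3],
    [0,0,0,-0.18,0.3],
    [0,0,0,-0.18,0.3],
    [0,0,0,-0.1,0.3],
    [0,0,0,0,0.3],
    [0,0,0,0,0.3]
  ]
}}

```text
clock: 33.75
tcp_pos: [0.5966, 0.1312, 0.1575]
orientation: [0.691, -0.15, 0.691, 0.149]
wrist_force: [0.4, -0.2, -0.1]
finger_gap: 0.03
```

```bash
python3 plan.py .597 .1312 .092 2.0 1
```

```text
t 33.75 p [0.5966 0.1312 0.1575] psi 1.997 q [ 0.09  0.41  0.01  1.17 -0.   -0.34] gap 0.03 F [ 0.4 -0.2 -0.1] tilt [-0. -0. -1.]
[np.float64(6.55), np.float64(-0.01), np.float64(0.03), np.float64(-0.0)]
```

Request:
{"api": "servo_tool", "payload": {
  "moves": [
    [0.5,0,0,0,0.3],
    [1.0,0,0,0,0.3],
    [1.2,0,0,0,0.3],
    [1.2,0,0,0,0.3],
    [1.2,0,0,0,0.3],
    [0.9,0,0,0,0.3],
    [0.5,0,0,0,0.3],
    [0,0,0,0,0.3],
    [0,0,0,0,0.5],
    [0,0,0,0,0.69]
  ]
}}

```text
clock: 35.0
tcp_pos: [0.5973, 0.1308, 0.0931]
orientation: [0.691, -0.151, 0.691, 0.15]
wrist_force: [-0.1, -1.4, -1.3]
finger_gap: 0.0133
```

```bash
python3 plan.py .597 .1312 .092 .66 1;python3 wp.py t10
```

```text
t 35.0 p [0.5973 0.1308 0.0931] psi 1.999 q [ 0.08  0.45 -0.09  1.02 -0.   -0.34] gap 0.0133 F [-0.1 -1.4 -1.3] tilt [ 0.001 -0.001 -1.   ]
[np.float64(0.11), np.float64(0.05), np.float64(-0.01), np.float64(1.34)]
```

View pics/t10.png

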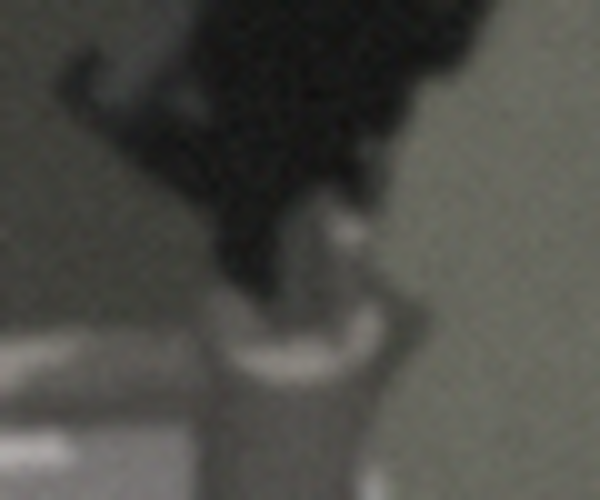

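Request:
{"api": "servo_tool", "payload": {
  "moves": [
    [0.03,0,0,0.15,0.69],
    [0.01,0,0,0.15,0.69],
    [0.01,0,0,0.15,0.69],
    [0.01,0,0,0.15,0.69],
    [0.02,0,0,0.15,0.69],
    [0.02,0,0,0.15,0.69],
    [0.02,0,0,0.15,0.69],
    [0.02,0,0,0.15,0.69],
    [0.02,0,0,0.15,0.69],
    [0,0,0,0,0.69]
  ]
}}

```text
clock: 36.3
tcp_pos: [0.5968, 0.1312, 0.0911]
orientation: [0.634, 0.314, 0.633, -0.314]
wrist_force: [0.2, 0.1, -0.1]
finger_gap: 0.0132
```

```bash
python3 plan.py .597 .1312 .092 .65 1;python3 wp.py t11;python3 wo.py t11 -3.9 .5965 .132 -.006 -.012
```

```text
t 36.3 p [0.5968 0.1312 0.0911] psi 0.651 q [ 0.08  0.45 -0.1   1.02  0.    1.01] gap 0.0132 F [ 0.2  0.1 -0.1] tilt [ 0.  0. -1.]
[np.float64(-0.09), np.float64(0.02), np.float64(0.01), np.float64(0.0)]
```

View pics/t11_o.png

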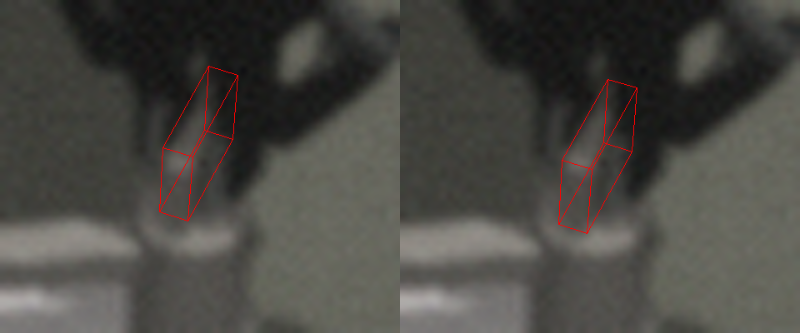

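Request:
{"api": "servo_tool", "payload": {
  "moves": [
    [0,0,0,0,0.72],
    [0,0,0,0,0.76],
    [0,0,0,0,0.85],
    [0,0,0,0,0.85],
    [0,0,0,0,0.85],
    [0,0,0,0,0.85],
    [0,0,0,0,0.85],
    [0,0,0,0,0.85],
    [0,0,0,0,0.85],
    [0,0,0,0,0.85]
  ],
  "grip_force": 25
}}

```text
clock: 37.6
tcp_pos: [0.5966, 0.1312, 0.0909]
orientation: [0.633, 0.314, 0.633, -0.314]
wrist_force: [-1.1, 0.3, 1.3]
finger_gap: 0.01
```

```bash
python3 plan.py .597 .1312 .092 .65 1;python3 wp.py t12;python3 wo.py t12 -4.06 .5965 .132 -.006 -.012; python3 pic.py fin scene
```

```text
t 37.6 p [0.5966 0.1312 0.0909] psi 0.649 q [ 0.09  0.45 -0.1   1.02  0.    1.01] gap 0.01 F [-1.1  0.3  1.3] tilt [-0.  0. -1.]
[np.float64(-0.11), np.float64(0.03), np.float64(0.02), np.float64(-0.0)]
```

View pics/t12_o.png

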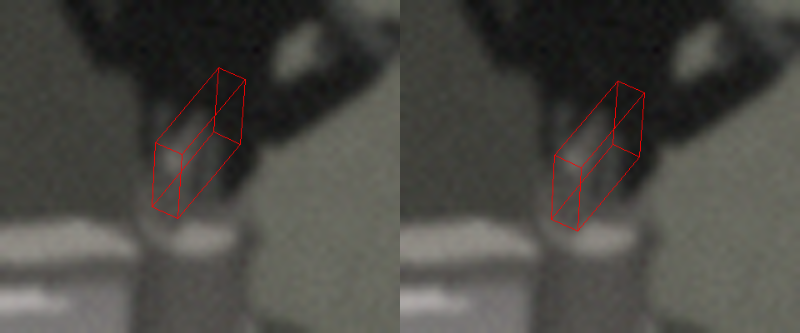

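View pics/fin_scene.png

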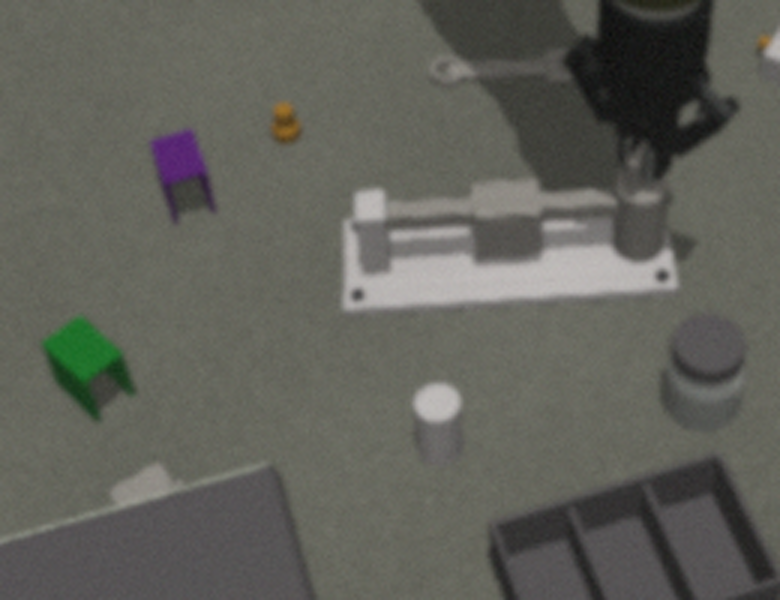

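```bash
python3 -c "
from h import *
print(order.hand_in())"
```

```text
the job is handed in; nothing more can be done
None
```

The saddle is hanging open side down over the middle of the bar. The screw is started, and the fingers are gripping its wing. I handed in at about 37.6 s of the 64 s allowed.

**Saddle:** After I let go, the wrist force was about 0. The last scene picture shows the saddle on the bar, about midway between post and boss.

**Screw:** I turned the wing backward with the fingers loose, in steps of about 0.4 rad. The pictures show it dropped to about -6 mm within the fourth step. I then turned it forward about one full turn from the drop, re-gripping twice; a picture partway showed it at about -11 mm.

**End state:** The fingers grip the blade at 25 N. The opening reads 10.0 mm, which is the blade's thickness, and the wrist forces are under 2 N. The picture fits a screw height of about -12 mm.

**Uncertain:** I saw the drop in the pictures rather than felt it as a force. Its angle is therefore known only to about ±0.2 rad, so the forward turn is one turn (aimed slightly over, at about 6.34 rad) to within about ±0.2 rad. The final -12 mm check is less sure because the fingers partly hide the wing.

**Bystanders:** I touched no other object, and the last picture shows the ones in view in their places. The mug and most of the diecast box were outside that picture, so I did not check them.

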